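# Make up two soil-test kits on their boards

## Robot

A 7-joint arm with a two-finger parallel gripper is mounted at the origin on a cart in front of the work surface, level with it; the furniture and walls round the work are solid. World frame = base frame: x ahead of the robot, y to its left, z up, the work surface at z = 0. Lengths are in mm, angles in degrees, forces in N, time in s.
With the tool pointing down it reaches from about 425 to 925 mm from the base axis. Payload 6.8 kg.
Tool frame: the origin (TCP) lies midway between the tips of the shut fingers; the grasp point (between the pads) lies 19 mm behind it; z points along the fingers, y is the line along which they close (so a half turn about z gives the same grasp; the last joint's range is limited). The gripper opens to 85 mm and grips with 20 to 120 N. Pads are 22 mm wide; open, the fingers measure 114 mm over their backs; the gripper's body (76 mm by 85 mm) begins 54 mm behind the grasp point. The pads swing forward as they close: fully open they stand 13 mm farther back than shut.
Start: joints at [67.489, 27.33, 1.283, 89.118, -0.659, 63.558, -4.761], TCP at [189.66, -647.824, 231.308] pointing down, gripper open.
Joint ranges: [-169.35, 169.35], [-19.33, 120.38], [-80.79, 83.38], [13.8, 139.57], [-78.32, 258.32], [9.67, 109.79], [-169.56, 169.56]. Speed limits (degrees/s): [136.94, 136.94, 180, 180, 180, 180, 180].

## Interface

Orientations are given as a 3x3 rotation matrix whose columns are the frame's x, y, z axes.
In Python, from rig import manip gives the robot as it stands.
- The arm moves only by the tool nudge_tcp, called after "Request:" as name([rows], argument=value, ...), one row to a line, values as JSON. Schema: {"type":"object","properties":{"steps":{"type":"array","items":{"type":"object","properties":{"sx":{"type":"number"},"sy":{"type":"number"},"sz":{"type":"number"},"wx":{"type":"number"},"wy":{"type":"number"},"wz":{"type":"number"}},"additionalProperties":false},"minItems":1,"maxItems":12},"jaw":{"type":"number"},"only":{"type":"string"},"quiet":{"type":"boolean"},"lines":{"type":"string"}},"required":["steps"],"additionalProperties":false}. steps is a list of rows, 1 to 12 of them, each an object with the fields sx, sy, sz (the shift in units of 100 mm), wx, wy, wz (a rotation vector in units of 10 degrees); a field left out counts as zero; each row shifts and turns the commanded pose from where the row before left it, along the tool's axes as they then stand; what a row does not reach is not made up. A row lasts 1/12 s, in which the tool goes at most 41.7 mm and 7.16 degrees, less where a joint would pass 70% of its speed; a pose out of reach is approached as far as the arm can. jaw is the finger opening in mm, set as the call begins (left out keeps the last). The fingers move at their own pace and stop on an object; the grip force is fixed at half the most. Time passes only in rows, so rows that do not move let the fingers close. The tool returns the time, the measured TCP pose, the force, the opening and the grip force at its end. only (a regular expression) keeps the lines of the reply that match it, lines (a string "A,B") keeps lines A to B, and quiet returns only ok. Input that does not fit is refused with a message, and nothing moves.
- manip.get_state(): the state, without advancing time (a new reading comes with each control period).
- manip.capture(name): name is "side" or "top" or "wrist"; returns a dict with "pixels" (400x640x3 uint8, blue, green, red), "mtx" (3x3 intrinsics, pixels), "position" and "rotation" of the camera in the world; the wrist camera has in their place "hand_eye" (4x4, takes a point from camera to tool coordinates, whose origin is the TCP and whose axes are the flange's). Camera axes: x right, y up, looking along -z (the intrinsics and any distortion apply to the point x, -y, -z); pixel columns grow to the right and rows downward; lengths in mm; the calibration is good to about 2 mm. A picture is of the moment at which its call begins: read the wrist's pose just before it. There is no depth.
- manip.hand_in(): hands the job in; it is judged then, once.
The state is a dict: "time_s": time; "joints": joint angles; "joint_vel": joint speeds; "joint_torque": joint torques, N m; "ee_pos": TCP position; "eef_rot": TCP orientation; "force": force on the tool from outside, world axes, zero at the start; "torque": the same for the moment, N m; "grip_width": finger opening in mm; "finger_force": force on a finger pad.
Only numpy, scipy, OpenCV 4.12 (cv2) and the standard library are available. Lean on these libraries where they do the work, as an engineer would, in place of code of your own. Each camera call takes 0.05 s, during which the arm holds its last target. There are 200 camera calls.

## Task

Make up the two soil-test kits from the stock on the bench. On the board with the aluminium pedestal: the porous stone flat and centred on the pedestal, the soil specimen upright and centred on the stone, and the lidded tin in the round pocket. On the board that carries the tamper: the split mould standing in the square pocket, the open tin of soil in the round pocket, and the brass stop collar slid along the tamper's rod until its face on the foot side lies at the black line; never let the soil specimen tip over.

Things in the scene. Friction and masses are not known exactly. Their poses are not given: they have to be found in the camera images.
- porous_stone: Flat grey-brown porous stone disc, 39 mm across and 9 mm thick, loose on the bench. Origin: centre of its underside; z up.
- soil_specimen: Brown clay cylinder, 39.5 mm across and 78 mm tall, 0.19 kg, standing loose on the bench. Origin: centre of its underside; z up along its axis.
- lidded_tin: Round aluminium moisture tin with its lid on (the lid is fixed), 57 mm across and 35 mm tall, loose on the bench. Origin: centre of its underside; z up.
- open_tin: Round aluminium moisture tin without lid, brown soil visible inside, 57 mm across and 33 mm tall, loose on the bench. Origin: centre of its underside; z up.
- split_mould: Upright steel split mould, open tube 52 mm across, 100 mm tall, two band clamps with screws on one side, 0.42 kg, loose. Origin in its underside, z up; the tube's axis is 5 mm from the origin along own +x; the screws reach 31 mm out on the -x side. Grip it along its own y (54 mm over the bands), clear of the screws.
- specimen_board: Fixed wooden board 220 x 110 mm (own x by y), 12 mm thick. Origin: centre of underside, on the bench; x along its length, away from the robot. Aluminium pedestal at own x +55, y 0 mm: flat top 46 mm across, 26 mm above the origin (foot flange 60 mm across). Round pocket at own x -55, y 0 mm: 66 mm across, rubber-lined, 4 mm deep, floor 8 mm above the origin.
- tamping_board: Fixed wooden board 230 x 180 mm (own x by y), 12 mm thick, with a tamper fixed along its left edge. Origin: centre of underside, on the bench; x along its length, away from the robot. Square pocket (66 x 66 mm) at own x +55, y -43 mm; round pocket (66 mm across) at x -55, y -43 mm; both rubber-lined, 4 mm deep, floors 8 mm above the origin.
- collar_face (a point): Centre of the foot-side (board's +x) face of the brass stop collar, on the rod's axis. Collar 28 mm across, 16 mm long: its middle is 8 mm from here towards the handle (-x). It slides along the rod only, with about 2 N of friction, and stays where it is left. It starts 35 to 72 mm on the handle side of the black line.
- rod_line (a point): Black line, a 2 mm wide ring round the tamper's 12 mm rod; point on the rod's axis. The rod lies along the tamping board's x at own y +55 mm, axis 42 mm above the bench; the line is at own x +50 mm. Wooden handle at the -x end, foot disc (34 mm across) at the +x end. Cradle blocks 52 mm high at own x -56 to -47 and +78 to +88 mm.

How it is judged:
By the outcome, as a careful person would: the job done as asked, in the order asked, and still so for the second after the job is handed in, with the robot touching nothing.
It also fails if it takes over 144 s, if anything falls off the work surface, if the arm or the gripper's body presses on something with over 40 N, if the wrist force passes 120 N, or if a joint passes its speed limit or range.

## Working session

There is one attempt and no reset: what is moved stays moved. The work goes in short steps, Python scripts to look and compute and a tool call to move; the robot and the scene stay as the last step left them, time stands still between calls to the robot, and variables do not carry over. Pictures are saved under pics/ and viewed, at most 14 in all, crops included, and the job is handed in when it is done.

```bash
ls; mkdir -p pics
```

Run:
```python
from rig import manip
import cv2,numpy as np
s=manip.get_state(); print(s['time_s'],s['ee_pos'],np.round(s['eef_rot'],3).tolist(),s['grip_width'])
for n in ['top','side']:
    c=manip.capture(n); cv2.imwrite(f'pics/{n}0.png',c['pixels']); print(n,{k:np.round(v,3).tolist() for k,v in c.items() if k!='pixels'})
    np.save(f'{n}0.npy',c,allow_pickle=True)
```

```text
pics
rig.py
0.0 [ 189.44591865 -647.23776312  230.31655406] [[0.96, 0.281, -0.001], [0.281, -0.96, 0.002], [-0.0, -0.002, -1.0]] 85.10598230718591
top {'mtx': [[367.937, 0.0, 320.518], [0.0, 367.937, 197.152], [0.0, 0.0, 1.0]], 'position': [446.918, 52.47, 1008.369], 'rotation': [[0.026, 0.992, -0.12], [-1.0, 0.025, -0.005], [-0.001, 0.121, 0.993]]}
side {'mtx': [[380.833, 0.0, 318.941], [0.0, 380.833, 196.992], [0.0, 0.0, 1.0]], 'position': [120.359, 681.327, 616.29], 'rotation': [[-0.806, 0.341, -0.484], [-0.592, -0.463, 0.659], [0.001, 0.818, 0.575]]}
```
View pics/top0.png

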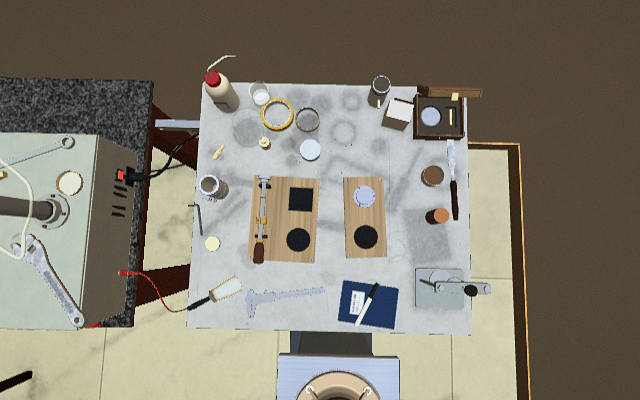

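View pics/side0.png

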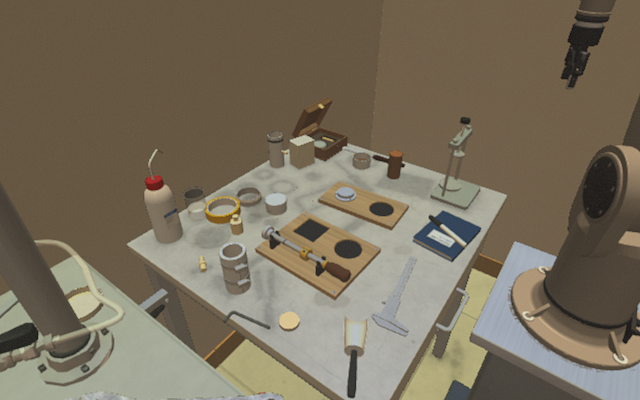

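The top view shows the boards (tamping at about (285,220), specimen at (365,218)), the specimen at (437,215), the open tin at (432,175), the lidded tin at (310,149), the mould at (211,187), and a disc at (212,243). I'll zoom in on both views to check these.

Run:
```python
import cv2,numpy as np
t=cv2.imread('pics/top0.png'); s=cv2.imread('pics/side0.png')
r=lambda i,x0,x1,y0,y1,k:cv2.resize(i[y0:y1,x0:x1],None,fx=k,fy=k,interpolation=cv2.INTER_CUBIC)
cv2.imwrite('pics/topz.png',r(t,190,475,75,275,2.8)); 
cv2.imwrite('pics/sidez.png',r(s,150,420,120,340,2.7))
```

View pics/topz.png

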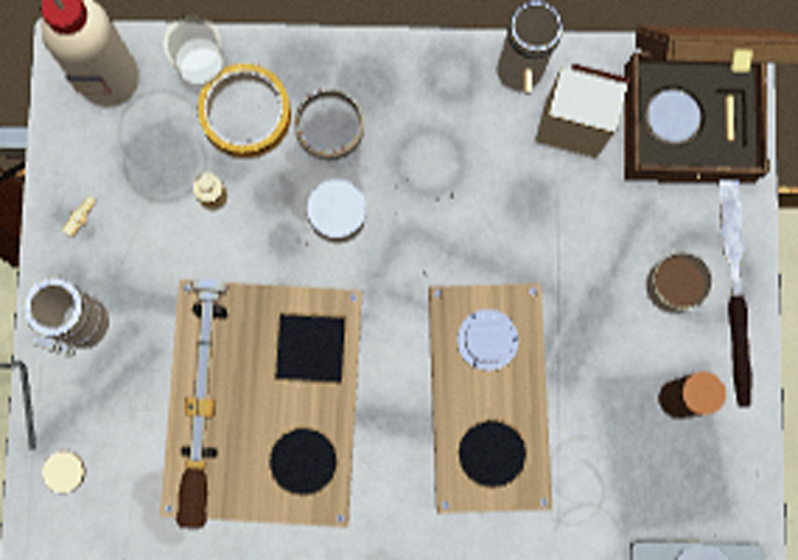

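View pics/sidez.png

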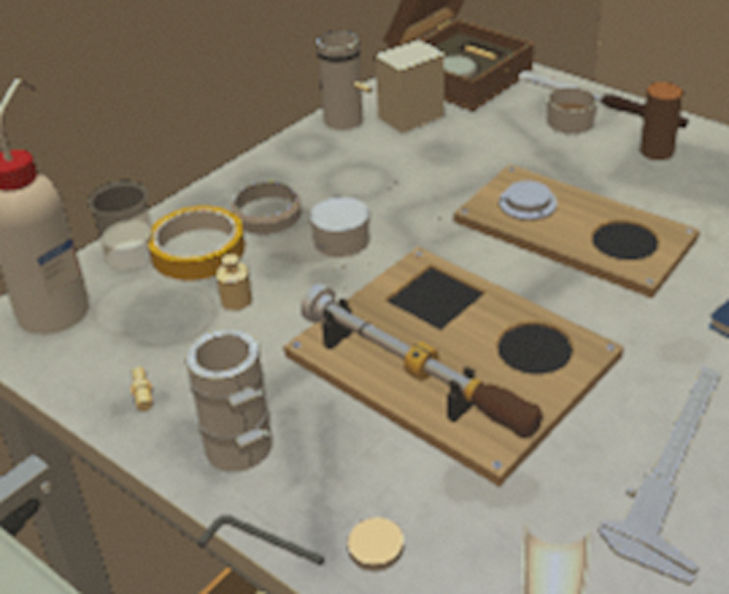

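The cream disc at zoomed (63,472) is the only stone-like disc. The mould's screws point roughly towards −x, at zoomed (55,345) below the tube. Next I'll measure rough positions from the top view at the known heights, then refine them with the wrist camera.

Create h.py:
```python
import numpy as np,cv2
from rig import manip
def cast(K,P,R,uv,z):
    d=np.array([(uv[0]-K[0,2])/K[0,0],-(uv[1]-K[1,2])/K[1,1],-1.]); d=R@d
    return P+d*(z-P[2])/d[2]
def cam(name):
    s=manip.get_state(); c=manip.capture(name); K=np.array(c['mtx'])
    if name=='wrist':
        T=np.array(c['hand_eye']); R=np.array(s['eef_rot']); P=R@T[:3,3]+s['ee_pos']; R=R@T[:3,:3]
    else: P,R=np.array(c['position']),np.array(c['rotation'])
    return c['pixels'],K,P,R
def proj(K,P,R,X):
    q=R.T@(np.array(X,float)-P); return K[0,2]+K[0,0]*q[0]/-q[2],K[1,2]+K[1,1]*q[1]/q[2]
def tool(dx):  # world displacement -> tool axes
    return np.round(np.array(manip.get_state()['eef_rot']).T@np.array(dx,float),1)
```

Run:
```python
from h import *
c=np.load('top0.npy',allow_pickle=True).item(); g=np.array(c['mtx']),np.array(c['position']),np.array(c['rotation'])
Z=lambda X,Y:(190+X/2.8,75+Y/2.8)
for n,X,Y,z in [('stone',63,472,9),('spec',704,394,78),('lidded',336,210,35),('open',681,282,33),('mould',54,309,100),('ped',488,339,26),('spocket',492,454,12),('sq',311,348,12),('rp',303,461,12),('collar',201,406,42),('foot',206,292,42),('handleend',192,520,42),
 ('Scorner',432,287,12),('Scorner',540,285,12),('Scorner',551,509,12),('Scorner',438,513,12),('Tc',181,281,12),('Tc',362,291,12),('Tc',349,525,12),('Tc',163,516,12)]:
    print(n,np.round(cast(*g,Z(X,Y),z),1))
img=cv2.imread('pics/top0.png'); hsv=cv2.cvtColor(img,cv2.COLOR_BGR2HSV)
# dark pockets
m=(hsv[...,2]<50).astype(np.uint8)
n,l,st,ce=cv2.connectedComponentsWithStats(m)
for i in range(1,n):
    x,y=ce[i]
    if st[i,4]>60 and 240<x<400 and 170<y<270: print('dark',st[i],np.round(ce[i],1),np.round(cast(*g,ce[i],8),1))
m=cv2.inRange(hsv,(15,50,150),(35,255,255)); n,l,st,ce=cv2.connectedComponentsWithStats(m)
for i in range(1,n):
    x,y=ce[i]
    if st[i,4]>15 and 190<x<290 and 170<y<270: print('yel',st[i],np.round(cast(*g,ce[i],9),1),np.round(cast(*g,ce[i],50),1))
w=cam('wrist'); print(np.round(w[2],1),np.round(w[3],3).tolist(),w[1].tolist(),np.round(np.array(manip.capture('wrist')['hand_eye']),2).tolist())
```

```text
stone [434.8 345.    9. ]
spec [ 520.3 -250.3   78. ]
lidded [692.8  88.7  35. ]
open [ 631.  -244.4   33. ]
mould [579.8 335.1 100. ]
ped [572.  -60.7  26. ]
spocket [462.5 -67.4  12. ]
sq [560.6 109.9  12. ]
rp [451.2 114.1  12. ]
collar [499.8 209.6  42. ]
foot [608.2 209.7  42. ]
handleend [394.2 213.2  42. ]
Scorner [623.8  -6.8  12. ]
Scorner [ 628.5 -112.6   12. ]
Scorner [ 411.7 -124.2   12. ]
Scorner [405.2 -16.4  12. ]
Tc [623.5 239.6  12. ]
Tc [618.1  61.7  12. ]
Tc [391.7  68.2  12. ]
Tc [395.6 246.   12. ]
dark [289 187  24  24 510] [300.5 198.9] [562.2 111.8   8. ]
dark [354 225  24  23 415] [365.3 236.5] [464.2 -66.7   8. ]
dark [287 228  23  23 414] [297.9 239.3] [452.  115.2   8. ]
yel [ 247  175   72   88 3897] [504.2 159.4   9. ] [501.9 155.1  50. ]
[ 262.6 -626.3  372.3] [[0.281, 0.916, 0.288], [-0.96, 0.268, 0.082], [-0.002, -0.299, 0.954]] [[337.076438354705, 0.0, 323.774622051182], [0.0, 337.076438354705, 199.34251790063342], [0.0, 0.0, 1.0]] [[-0.0, 0.95, 0.3, 76.09], [1.0, 0.0, 0.0, 0.13], [0.0, 0.3, -0.95, -141.92], [0.0, 0.0, 0.0, 1.0]]
```

The rows are not in the units I measure in: shifts go in units of 100 mm and turns go in units of 10 degrees. I convert before sending: 35 mm is 0.35, -24 mm is -0.24, 7 degrees is 0.7.

Request:
nudge_tcp([
  {"sx": 0.35, "sy": -0.24, "sz": -0.05},
  {"sx": 0.35, "sy": -0.24, "sz": -0.05},
  {"sx": 0.35, "sy": -0.24, "sz": -0.05},
  {"sx": 0.35, "sy": -0.24, "sz": -0.05},
  {"sx": 0.35, "sy": -0.24, "sz": -0.05},
  {"sx": 0.35, "sy": -0.24, "sz": -0.05},
  {"sx": 0.35, "sy": -0.24, "sz": -0.05},
  {"sx": 0.35, "sy": -0.24, "sz": -0.05},
  {"sx": 0.35, "sy": -0.24, "sz": -0.05},
  {"sx": 0.35, "sy": -0.24, "sz": -0.05},
  {"wz": 0.7},
  {"wz": 0.63},
], jaw=85)

```text
time_s: 1.2
ee_pos: [453.8, -324.2, 280.4]
eef_rot: [[0.999, 0.054, 0.001], [0.054, -0.999, 0.001], [0.001, -0.0, -1.0]]
force: [-0.1, -0.6, -0.1]
grip_width: 85.3
finger_force: 0.0Traceback (most recent call last):
```

Run:
```python
from h import *
i,*g=cam('wrist'); cv2.imwrite('pics/w1.png',i); np.save('w1.npy',np.array(g,dtype=object),allow_pickle=True)
```

```text
  File "<stdin>", line 2, in <module>
ValueError: could not broadcast input array from shape (3,3) into shape (3,)
```

View pics/w1.png

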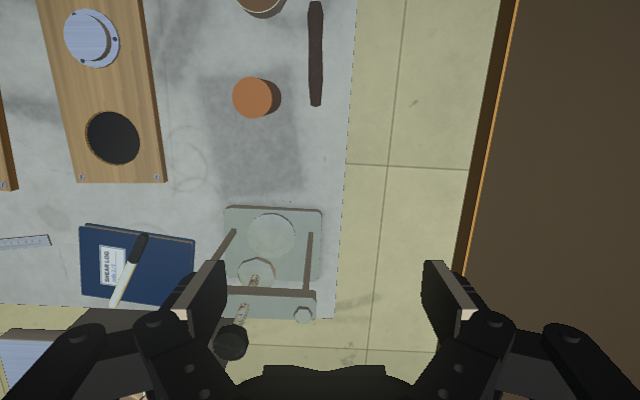

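The wrist view shows the specimen at (253,98), the pedestal at (87,38), the round pocket at (112,138), and the press near the fingers. I'll move to the middle for a joint view of everything.

In the tool's units: 3 mm is 0.03, -40 mm is -0.4.

Request:
nudge_tcp([
  {"sx": 0.03, "sy": -0.4},
  {"sx": 0.03, "sy": -0.4},
  {"sx": 0.03, "sy": -0.4},
  {"sx": 0.03, "sy": -0.4},
  {"sx": 0.03, "sy": -0.4},
  {"sx": 0.03, "sy": -0.4},
  {},
  {},
  {},
])

```text
time_s: 2.0
ee_pos: [456.6, -87.6, 280.0]
eef_rot: [[0.999, 0.054, -0.0], [0.054, -0.999, -0.001], [-0.0, 0.001, -1.0]]
force: [-0.6, -1.6, 0.3]
grip_width: 85.2
finger_force: 0.0
```

Add to h.py:
```python
def blobs(i,lo,hi,amin=100,box=None,bgr=False):
    h=i if bgr else cv2.cvtColor(i,cv2.COLOR_BGR2HSV); m=cv2.inRange(h,lo,hi)
    m=cv2.morphologyEx(m,cv2.MORPH_OPEN,np.ones((3,3)))
    out=[]
    for c in cv2.findContours(m,cv2.RETR_EXTERNAL,cv2.CHAIN_APPROX_NONE)[0]:
        if cv2.contourArea(c)>amin and len(c)>5:
            e=cv2.fitEllipse(cv2.convexHull(c)); M=cv2.moments(c); ce=(M['m10']/M['m00'],M['m01']/M['m00'])
            if box is None or (box[0]<ce[0]<box[1] and box[2]<ce[1]<box[3]): out.append((ce,e,cv2.contourArea(c),c))
    return out
```

Run:
```python
from h import *
i,*g=cam('wrist'); cv2.imwrite('pics/w2.png',i); np.savez('w2.npz',K=g[0],P=g[1],R=g[2]); print(g[1])
```

```text
[532.66583569 -83.66604838 421.92883982]
```

View pics/w2.png

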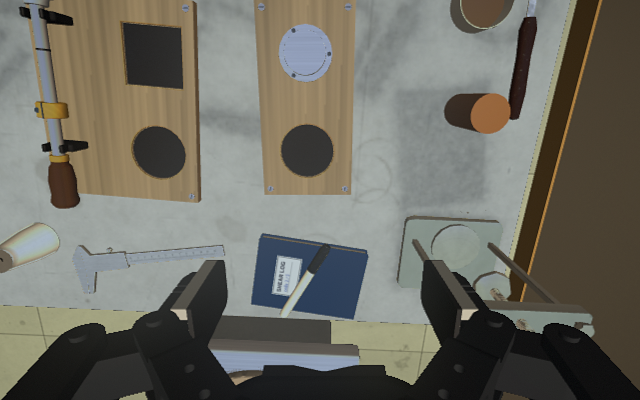

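The view shows, on the specimen board, the pedestal at (305,52) and the pocket at (307,151). On the tamping board it shows the square pocket at (153,55), the round pocket at (159,152), the collar at (51,110), the line at (41,48), and the specimen's top at (490,113).

Create m2.py:
```python
from h import *
i=cv2.imread('pics/w2.png'); d=np.load('w2.npz'); g=d['K'],d['P'],d['R']
hsv=cv2.cvtColor(i,cv2.COLOR_BGR2HSV)
print('hsv ped',hsv[52,300],'spec',hsv[113,490],'board',hsv[100,230],'pocket',hsv[150,307],'bench',hsv[170,230])
R=lambda p,z:np.round(cast(*g,p,z),1)
for n,lo,hi,box,z in [('pocketS',(0,0,0),(180,255,75),(270,340,110,190),10),('pocketT',(0,0,0),(180,255,75),(125,190,110,190),10),('sq',(0,0,0),(180,255,75),(110,200,10,100),10),
  ('spec',(2,120,110),(15,255,255),(450,530,70,150),78),('ped',(105,15,120),(135,90,255),(270,340,10,90),20)]:
    for ce,e,a,c in blobs(i,lo,hi,150,box): 
        print(n,np.round(ce,1),'ell',np.round(e[0],1),np.round(e[1],1),a,R(e[0],z),'mm',np.round(np.array(e[1])*(g[1][2]-z)/337/.95,1))
        if n=='sq':
            q=cv2.boxPoints(cv2.minAreaRect(c)); print([R(p,10) for p in q])
# pedestal top circle
gr=cv2.cvtColor(i,cv2.COLOR_BGR2GRAY)[10:95,265:350]
cs=cv2.HoughCircles(cv2.resize(gr,None,fx=4,fy=4,interpolation=cv2.INTER_CUBIC),cv2.HOUGH_GRADIENT,1,10,param1=80,param2=20,minRadius=60,maxRadius=125)
for c in ([] if cs is None else cs[0][:6]): 
    p=(c[0]/4+264.6,c[1]/4+9.6); print('hough',np.round(p,1),c[2]/4,R(p,26))
cv2.imwrite('pics/w2z.png',cv2.resize(i[0:210,20:370],None,fx=2.28,fy=2.28,interpolation=cv2.INTER_CUBIC))
```

```bash
python3 m2.py
```

```text
hsv ped [110  55 184] spec [ 14 154 151] board [ 75  10 161] pocket [15 10 53] bench [ 75   9 168]
pocketS [306.8 150.1] ell [306.8 150.1] [50.7 51.7] 2002.5 [465.6 -66.6  10. ] mm [65.3 66.5]
pocketT [158.9 151.8] ell [158.9 151.7] [47.5 55.3] 1999.0 [453.9 114.4  10. ] mm [61.1 71.2]
sq [153.   55.3] ell [152.9  55.9] [ 61.2 102.6] 3313.5 [562.9 111.1  10. ] mm [ 78.8 132. ]
[array([594.8, 140.6,  10. ]), array([598.3,  75.9,  10. ]), array([530. ,  80.8,  10. ]), array([526.4, 149.1,  10. ])]
spec [489.9 113.2] ell [489.9 113.2] [36.5 42.3] 1169.0 [ 522.9 -249.1   78. ] mm [39.2 45.5]
ped [305.   52.4] ell [305.   52.5] [52.8 57.3] 2245.0 [574.6 -60.9  20. ] mm [66.3 71.9]
hough [302.2  52.5] 29.45 [573.8 -58.3  26. ]
hough [304.7  54.2] 21.0 [572.2 -61.   26. ]
hough [304.7  49.5] 25.725 [576.9 -60.9  26. ]
hough [306.2  56.2] 18.65 [570.3 -62.7  26. ]
hough [300.7  49.7] 25.575 [576.5 -56.5  26. ]
hough [300.5  55.5] 22.05 [570.7 -56.5  26. ]
```

View pics/w2z.png

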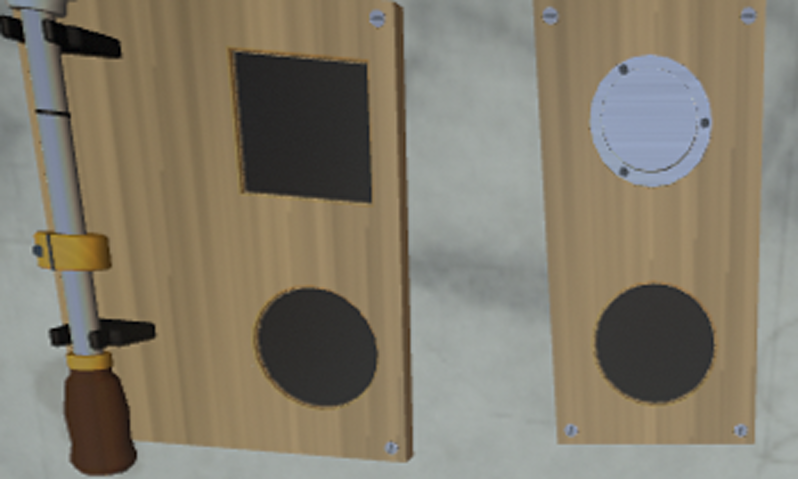

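Request:
nudge_tcp([
  {"sx": 0.01, "sy": -0.4},
  {"sx": 0.01, "sy": -0.4},
  {"sx": 0.01, "sy": -0.4},
  {"sx": 0.01, "sy": -0.4},
  {"sx": 0.01, "sy": -0.4},
  {"sx": 0.01, "sy": -0.4},
  {"sx": 0.01, "sy": -0.4},
  {"sx": 0.01, "sy": -0.4},
  {"sx": 0.01, "sy": -0.4},
  {"sx": 0.01, "sy": -0.4},
  {"sx": 0.01, "sy": -0.3},
  {},
])

```text
time_s: 3.05
ee_pos: [444.3, 348.7, 279.8]
eef_rot: [[0.998, 0.058, -0.001], [0.058, -0.998, 0.004], [-0.001, -0.004, -1.0]]
force: [-0.5, -0.2, 0.2]
grip_width: 85.1
finger_force: 0.0
```

Request:
nudge_tcp([
  {},
  {},
  {},
])

```text
time_s: 3.3
ee_pos: [446.4, 340.8, 279.7]
eef_rot: [[0.999, 0.049, -0.0], [0.049, -0.999, -0.002], [-0.0, 0.002, -1.0]]
force: [0.1, 0.1, -0.5]
grip_width: 85.0
finger_force: 0.0
```

Create m3.py:
```python
from h import *
import sys
i,*g=cam('wrist'); cv2.imwrite('pics/w3.png',i)
for ce,e,a,c in blobs(i,(14,50,120),(35,255,255),300,(150,500,50,300)): print(np.round(ce,1),np.round(e[1],1),a,np.round(cast(*g,e[0],9),1),'mm',np.round(np.array(e[1])*(g[1][2]-9)/337,1))
print(np.round(manip.get_state()['ee_pos'],1))
```

```bash
python3 m3.py
```

```text
[186.9 261. ] [ 52.7 118.2] 888.0 [242.9 493.3   9. ] mm [ 64.5 144.7]
[318.3 164.9] [29.8 30.6] 672.5 [437.7 346.5   9. ] mm [36.4 37.5]
[423.2  98.8] [ 50.  230.5] 5866.5 [519.4 226.6   9. ] mm [ 61.3 282.3]
[246.9 189.5] [185.9 629.8] 34295.5 [320.5 391.5   9. ] mm [227.6 771.1]
[446.3 341.  279.9]
```

In the tool's units: 38 mm is 0.38, 30 mm is 0.3.

Request:
nudge_tcp([
  {"sx": -0.04, "sy": -0.03, "sz": 0.38},
  {"sx": -0.043, "sy": -0.029, "sz": 0.38},
  {"sz": 0.38},
  {"sz": 0.38},
  {"sz": 0.38},
  {"sz": 0.35},
  {"sz": 0.3},
  {"sz": 0.15},
  {"sz": 0.09},
  {},
  {},
  {},
], jaw=60)

```text
time_s: 4.35
ee_pos: [437.7, 349.1, 2.5]
eef_rot: [[0.999, 0.052, 0.002], [0.052, -0.999, 0.002], [0.002, -0.001, -1.0]]
force: [0.6, 0.2, -1.2]
grip_width: 59.8
finger_force: 0.0
```

Request:
nudge_tcp([
  {},
  {},
  {},
  {},
  {},
  {},
], jaw=30)

```text
time_s: 4.85
ee_pos: [437.4, 349.3, 2.8]
eef_rot: [[0.999, 0.052, 0.002], [0.052, -0.999, 0.001], [0.002, -0.001, -1.0]]
force: [-1.0, -3.0, 10.2]
grip_width: 35.0
finger_force: 58.8
```

In the tool's units: -10 mm is -0.1, -30 mm is -0.3.

Request:
nudge_tcp([
  {"sz": -0.1},
  {"sz": -0.3},
  {"sz": -0.3},
  {},
  {},
  {},
])

```text
time_s: 5.35
ee_pos: [436.6, 348.4, 71.4]
eef_rot: [[0.999, 0.052, 0.001], [0.052, -0.999, 0.0], [0.001, 0.0, -1.0]]
force: [-0.1, 0.1, -1.5]
grip_width: 34.5
finger_force: 59.9
```

Run:
```python
from h import *
i,*g=cam('wrist'); cv2.imwrite('pics/w4.png',i[150:,120:520])
```

```text
(no output)
```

View pics/w4.png

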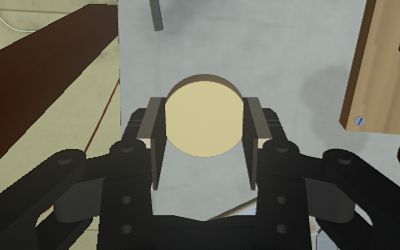

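The stone is held flat and level between the pads. I'll measure its centre relative to the TCP.

Run:
```python
from h import *
i,*g=cam('wrist'); s=manip.get_state(); R=np.array(s['eef_rot']); p=np.array(s['ee_pos'])
for ce,e,a,c in blobs(i,(14,50,120),(35,150,255),1500,(250,400,200,340)): 
    X=cast(*g,e[0],p[2]+6.2); print(np.round(ce,1),np.round(e[0],1),np.round(e[1],1),a,X,'tool',np.round(R.T@(X-p),1),'mm',np.round(np.array(e[1])*(g[1][2]-77)/337,1))
t=np.array([574.5,-60.8,100]); print(p,tool(t-p))
```

```text
[324.  268.2] [324.  268.3] [76.6 83.4] 4829.5 [437.07430536 347.81463468  76.50603786] tool [ 1.   0.3 -6.2] mm [30.8 33.6]
[436.03108327 348.00697469  70.30603786] [116.7 415.6 -29.4]
```

Request:
nudge_tcp([
  {"sx": 0.05, "sy": 0.38, "sz": -0.07},
  {"sx": 0.05, "sy": 0.38, "sz": -0.07},
  {"sx": 0.05, "sy": 0.38, "sz": -0.07},
  {"sx": 0.05, "sy": 0.38, "sz": -0.07},
  {"sx": 0.05, "sy": 0.38, "sz": -0.07},
  {"sx": 0.05, "sy": 0.38, "sz": -0.07},
  {"sx": 0.05, "sy": 0.38, "sz": -0.07},
  {"sx": 0.05, "sy": 0.38, "sz": -0.07},
  {"sx": 0.05, "sy": 0.38, "sz": -0.07},
  {"sx": 0.05, "sy": 0.38, "sz": -0.07},
  {"sx": 0.05, "sy": 0.38, "sz": -0.07},
  {},
])

```text
time_s: 6.45
ee_pos: [514.2, -75.2, 148.0]
eef_rot: [[0.999, 0.041, 0.0], [0.041, -0.999, -0.004], [-0.0, 0.004, -1.0]]
force: [0.6, -1.2, 0.2]
grip_width: 35.0
finger_force: 60.0
```

Request:
nudge_tcp([
  {},
  {},
  {},
  {},
])

```text
time_s: 6.78
ee_pos: [513.0, -64.0, 147.6]
eef_rot: [[0.998, 0.056, -0.001], [0.056, -0.998, 0.001], [-0.001, -0.001, -1.0]]
force: [0.3, -0.6, -0.7]
grip_width: 34.7
finger_force: 60.0
```

Run:
```python
from h import *
i,*g=cam('wrist'); cv2.imwrite('pics/w5.png',i); np.savez('w5.npz',K=g[0],P=g[1],R=g[2])
cv2.imwrite('pics/w5z.png',cv2.resize(i[:300,150:500],None,fx=2,fy=2))
print(manip.get_state()['ee_pos'],proj(*g,[574.5,-60.8,26]))
```

```text
[513.15188258 -64.1788943  147.70552368] (np.float64(323.93962376890113), np.float64(113.54486727347475))
```

View pics/w5z.png

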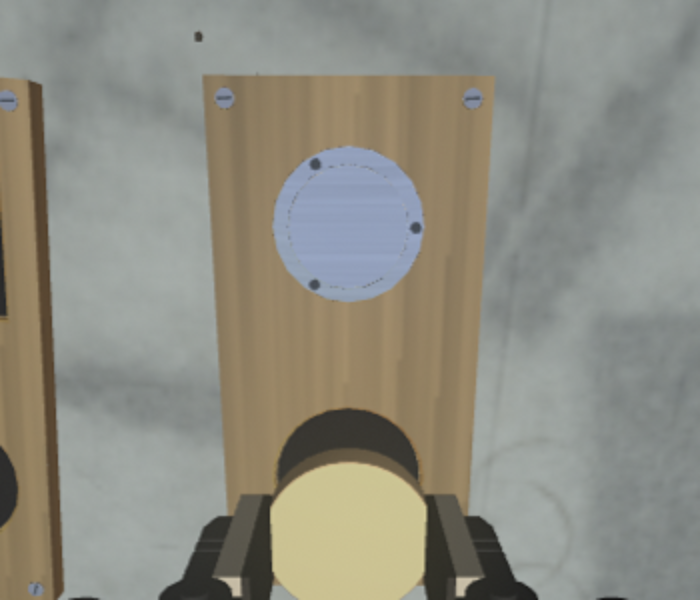

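The pedestal's top circle is centred at (324.6,113.5), against a predicted (323.9,113.5), so the two agree. I'll move over it and go down.

In the tool's units: 30 mm is 0.3, 0.2 mm is 0.002.

Request:
nudge_tcp([
  {"sx": 0.3},
  {"sx": 0.305, "sy": 0.002, "sz": 0.1},
  {"sz": 0.3},
  {"sz": 0.3},
  {"sz": 0.25},
  {"sz": 0.12},
  {"sz": 0.05},
  {"sz": 0.04},
  {},
  {},
  {},
  {},
])

```text
time_s: 7.83
ee_pos: [574.7, -63.0, 33.3]
eef_rot: [[0.999, 0.052, 0.002], [0.052, -0.999, -0.0], [0.002, 0.0, -1.0]]
force: [-0.0, 0.2, -0.4]
grip_width: 34.8
finger_force: 60.0
```

Request:
nudge_tcp([
  {"sx": -0.007, "sy": -0.018, "sz": 0.01},
  {"sz": 0.015},
  {"sz": 0.015},
  {},
  {},
  {},
])

```text
time_s: 8.33
ee_pos: [573.3, -60.9, 28.9]
eef_rot: [[0.999, 0.053, 0.0], [0.053, -0.999, -0.0], [0.0, 0.0, -1.0]]
force: [-2.9, 0.6, 8.8]
grip_width: 35.1
finger_force: 61.0
```

Contact came at the expected height (28.9), with the TCP on target. I'll release, rise, move back and check.

Request:
nudge_tcp([
  {},
  {},
  {},
  {},
  {"sz": -0.1},
  {"sz": -0.35},
  {"sz": -0.35},
  {"sz": -0.35},
  {"sx": -0.2},
  {"sx": -0.3},
  {},
  {},
], jaw=60)

```text
time_s: 9.33
ee_pos: [521.8, -64.2, 143.7]
eef_rot: [[0.999, 0.052, -0.0], [0.052, -0.999, -0.001], [-0.0, 0.001, -1.0]]
force: [0.7, 0.6, -0.2]
grip_width: 59.9
finger_force: 0.0
```

Create m4.py:
```python
from h import *
i,*g=cam('wrist'); cv2.imwrite('pics/w6.png',i); s=manip.get_state(); print(np.round(s['ee_pos'],1))
for ce,e,a,c in blobs(i,(14,50,150),(35,150,255),800,(200,440,40,300)):
    print('stone',np.round(e[0],1),np.round(e[1],1),np.round(cast(*g,e[0],35),1))
for ce,e,a,c in blobs(i,(105,35,100),(130,110,255),800,(200,440,40,300)):
    print('ped flange',np.round(e[0],1),np.round(e[1],1),np.round(cast(*g,e[0],15),1),np.round(cast(*g,e[0],26),1))
cv2.imwrite('pics/w6z.png',cv2.resize(i[40:240,220:440],None,fx=3,fy=3))
```

```bash
python3 m4.py
```

```text
[523.1 -63.9 143.7]
stone [322.9 128.6] [52.  53.2] [573.4 -61.1  35. ]
stone [303.4 200.4] [ 98.7 294.4] [517.6 -48.8  35. ]
stone [383.7 155.8] [ 12.5 305. ] [ 555.8 -107.7   35. ]
stone [366.1 131.1] [ 17.3 257.1] [573.3 -92.9  35. ]
stone [317.4  68.4] [33.6 62.3] [614.3 -55.2  35. ]
ped flange [322.5 123.4] [74.1 76.3] [575.5 -60.7  15. ] [576.4 -60.7  26. ]
```

View pics/w6z.png

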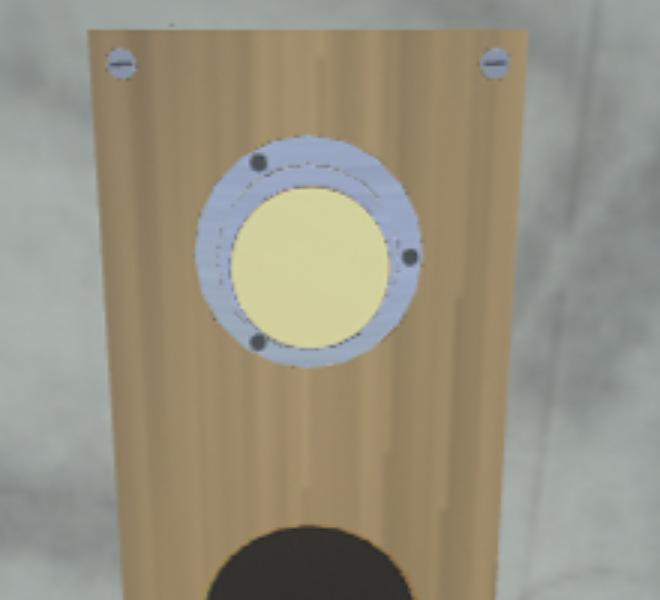

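The stone's top centre measures (573.4,−61.1) against about (575.2,−60.7) for the pedestal, so it sits 1.8 mm short in x. I'll regrip it and shift it.

In the tool's units: -0.4 mm is -0.004, 30 mm is 0.3.

Request:
nudge_tcp([
  {"sx": 0.3},
  {"sx": 0.21, "sy": -0.004, "sz": 0.1},
  {"sz": 0.3},
  {"sz": 0.3},
  {"sz": 0.25},
  {"sz": 0.12},
  {"sz": 0.07},
  {},
  {},
  {},
  {},
  {},
])

```text
time_s: 10.38
ee_pos: [574.9, -60.8, 30.3]
eef_rot: [[0.999, 0.052, 0.002], [0.052, -0.999, -0.0], [0.002, 0.0, -1.0]]
force: [-0.1, -0.4, 0.4]
grip_width: 59.6
finger_force: 0.0
```

Request:
nudge_tcp([
  {},
  {},
  {},
  {},
  {},
  {"sz": -0.02},
  {},
  {},
  {},
  {},
], jaw=30)

```text
time_s: 11.22
ee_pos: [574.0, -60.6, 30.9]
eef_rot: [[0.999, 0.053, -0.0], [0.053, -0.999, 0.0], [-0.0, -0.0, -1.0]]
force: [0.7, 0.3, 0.3]
grip_width: 34.6
finger_force: 59.7
```

Request:
nudge_tcp([
  {"sx": 0.018, "sy": -0.001},
  {},
  {},
  {"sz": 0.01},
  {"sz": 0.01},
  {"sz": 0.003},
  {},
  {},
  {},
  {},
])

```text
time_s: 12.05
ee_pos: [576.1, -60.4, 30.1]
eef_rot: [[0.999, 0.053, 0.0], [0.053, -0.999, -0.001], [0.0, 0.001, -1.0]]
force: [-3.9, 0.0, 13.7]
grip_width: 34.9
finger_force: 61.4
```

Request:
nudge_tcp([
  {},
  {},
  {},
  {},
  {"sz": -0.1},
  {"sz": -0.35},
  {"sz": -0.35},
  {"sz": -0.35},
  {"sx": -0.2},
  {"sx": -0.3},
  {},
  {},
], jaw=60)

```text
time_s: 13.05
ee_pos: [524.6, -63.5, 144.4]
eef_rot: [[0.999, 0.052, -0.0], [0.052, -0.999, -0.001], [-0.001, 0.001, -1.0]]
force: [0.8, -0.9, -0.2]
grip_width: 60.0
finger_force: 0.0
```

Request:
nudge_tcp([
  {},
  {},
], jaw=85)

```text
time_s: 13.22
ee_pos: [526.9, -62.9, 144.1]
eef_rot: [[0.999, 0.053, 0.001], [0.053, -0.999, 0.0], [0.001, -0.0, -1.0]]
force: [-0.4, 0.3, 0.5]
grip_width: 81.7
finger_force: 0.0
```

```bash
python3 m4.py
```

```text
[526.9 -62.9 143.9]
stone [319.9 190.2] [31.3 94.7] [531.7 -59.8  35. ]
stone [287.3 192.7] [ 16.8 131.9] [528.3 -34.7  35. ]
stone [323.9 133.3] [51.5 52.9] [575.2 -60.6  35. ]
stone [386.7 153.8] [  8.8 295.9] [ 562.6 -108.4   35. ]
stone [319.   75.9] [27.3 73.5] [614.7 -55.1  35. ]
ped flange [323.9 130.3] [73.7 75.2] [575.4 -60.6  15. ] [576.5 -60.6  26. ]
```

Stone (575.2,−60.6) and pedestal (575.4,−60.6) now agree. Next is the specimen.

Request:
nudge_tcp([
  {"sx": -0.094, "sy": 0.37, "sz": -0.16},
  {"sx": -0.094, "sy": 0.37, "sz": -0.16},
  {"sx": -0.094, "sy": 0.37, "sz": -0.16},
  {"sx": -0.094, "sy": 0.37, "sz": -0.16},
  {"sx": -0.094, "sy": 0.37, "sz": -0.16},
  {},
  {},
  {},
  {},
], jaw=85)

```text
time_s: 14.02
ee_pos: [489.2, -248.4, 223.1]
eef_rot: [[0.998, 0.055, -0.001], [0.055, -0.998, 0.001], [-0.001, -0.001, -1.0]]
force: [0.5, 0.3, -1.0]
grip_width: 84.9
finger_force: 0.0
```

Create m5.py:
```python
from h import *
i,*g=cam('wrist'); cv2.imwrite('pics/w7.png',i); s=manip.get_state(); p=np.round(s['ee_pos'],1); print(p)
for ce,e,a,c in blobs(i,(2,120,125),(17,255,255),500,(200,440,20,300)):
    X=cast(*g,e[0],78); print('spec',np.round(e[0],1),np.round(e[1],1),a,np.round(X,1),'tool',tool(X-p))
```

```bash
python3 m5.py
```

```text
[ 489.2 -248.3  223.1]
spec [327.5 145.6] [44.5 45.2] 1522.0 [ 523.2 -249.7   78. ] tool [ 34.    3.5 145.1]
```

In the tool's units: 35 mm is 0.35, 34 mm is 0.34.

Request:
nudge_tcp([
  {"sx": 0.34, "sy": 0.033},
  {},
  {"sz": 0.35},
  {"sz": 0.35},
  {"sz": 0.35},
  {"sz": 0.35},
  {"sz": 0.3},
  {"sz": 0.2},
  {"sz": 0.08},
  {},
  {},
  {},
])

```text
time_s: 15.07
ee_pos: [524.3, -251.7, 27.3]
eef_rot: [[0.999, 0.053, 0.002], [0.053, -0.999, -0.001], [0.002, 0.001, -1.0]]
force: [0.3, -0.6, -0.1]
grip_width: 85.0
finger_force: 0.0
```

Request:
nudge_tcp([
  {},
  {},
  {},
  {},
  {},
  {},
  {},
], jaw=33)

```text
time_s: 15.65
ee_pos: [523.4, -251.9, 26.7]
eef_rot: [[0.999, 0.053, 0.001], [0.053, -0.999, -0.0], [0.001, 0.001, -1.0]]
force: [-1.2, 1.2, 5.8]
grip_width: 38.1
finger_force: 59.7
```

The rows are not in the units I measure in: shifts go in units of 100 mm and turns go in units of 10 degrees. I convert before sending: -5 mm is -0.05, -35 mm is -0.35.

Request:
nudge_tcp([
  {"sz": -0.05},
  {"sz": -0.15},
  {"sz": -0.3},
  {"sz": -0.35},
  {"sz": -0.35},
  {"sz": -0.3},
  {},
  {},
  {},
])

```text
time_s: 16.4
ee_pos: [521.9, -251.7, 174.9]
eef_rot: [[0.999, 0.052, -0.002], [0.052, -0.999, 0.0], [-0.002, -0.0, -1.0]]
force: [-0.9, -0.6, -2.0]
grip_width: 38.3
finger_force: 60.5
```

Run:
```python
from h import *
i,*g=cam('wrist'); cv2.imwrite('pics/w8.png',i); s=manip.get_state(); p=np.array(s['ee_pos']); print(p)
for ce,e,a,c in blobs(i,(2,100,110),(18,255,255),1500,(200,440,100,399)):
    X=cast(*g,e[0],p[2]-26.7+78); print('spec',np.round(e[0],1),np.round(e[1],1),a,np.round(X,1),'tool',tool(X-p))
cv2.imwrite('pics/w8z.png',i[140:,150:500])
print(tool(np.array([575.2,-60.7,0])-p))
```

```text
[ 521.51513836 -251.54445631  174.21832443]
spec [323.6 332.8] [ 90.3 121. ] 7782.0 [ 524.1 -251.8  225.5] tool [  2.4   0.3 -51.3]
[  64.1 -187.6  174.3]
```

View pics/w8z.png

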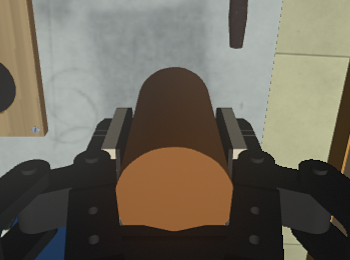

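The specimen is held upright, centred between the pads. Its top is partly hidden by the palm, so I'll use the pre-grasp measurement for x.

In the tool's units: 8 mm is 0.08, 4 mm is 0.04.

Request:
nudge_tcp([
  {"sx": 0.04, "sy": -0.12},
  {"sx": 0.08, "sy": -0.24},
  {"sx": 0.08, "sy": -0.24},
  {"sx": 0.08, "sy": -0.24},
  {"sx": 0.08, "sy": -0.24},
  {"sx": 0.08, "sy": -0.24},
  {"sx": 0.08, "sy": -0.24},
  {"sx": 0.077, "sy": -0.198},
  {"sx": 0.04, "sy": -0.12},
  {},
  {},
  {},
])

```text
time_s: 17.45
ee_pos: [575.9, -62.2, 175.0]
eef_rot: [[0.999, 0.051, -0.002], [0.051, -0.999, -0.001], [-0.002, 0.001, -1.0]]
force: [-0.7, -0.7, -1.1]
grip_width: 38.8
finger_force: 60.6
```

Request:
nudge_tcp([
  {"sz": 0.25},
  {"sz": 0.25},
  {"sz": 0.2},
  {"sz": 0.15},
  {"sz": 0.1},
  {"sz": 0.05},
  {},
  {},
  {},
  {},
])

```text
time_s: 18.28
ee_pos: [577.4, -61.0, 76.8]
eef_rot: [[0.999, 0.052, 0.002], [0.052, -0.999, -0.0], [0.002, 0.0, -1.0]]
force: [-0.5, 0.2, -0.5]
grip_width: 38.2
finger_force: 60.6
```

In the tool's units: 2 mm is 0.02, 5 mm is 0.05.

Request:
nudge_tcp([
  {"sx": -0.015, "sz": 0.05},
  {"sz": 0.05},
  {"sz": 0.02},
  {},
  {},
  {},
])

```text
time_s: 18.78
ee_pos: [575.2, -60.9, 63.7]
eef_rot: [[0.999, 0.053, 0.0], [0.053, -0.999, 0.0], [0.0, -0.0, -1.0]]
force: [0.0, -0.4, -1.8]
grip_width: 38.3
finger_force: 60.6
```

In the tool's units: 0.8 mm is 0.008, 0.6 mm is 0.006.

Request:
nudge_tcp([
  {"sz": 0.008},
  {"sz": 0.008},
  {"sz": 0.006},
  {},
  {},
  {},
])

```text
time_s: 19.28
ee_pos: [575.3, -61.0, 61.7]
eef_rot: [[0.999, 0.053, 0.0], [0.053, -0.999, -0.0], [0.0, 0.0, -1.0]]
force: [-0.7, 0.3, 0.5]
grip_width: 38.1
finger_force: 60.8
```

Request:
nudge_tcp([
  {"sz": 0.005},
  {},
  {},
])

```text
time_s: 19.53
ee_pos: [575.3, -61.0, 61.7]
eef_rot: [[0.999, 0.053, 0.0], [0.053, -0.999, -0.0], [0.0, 0.0, -1.0]]
force: [-2.3, 0.3, 5.9]
grip_width: 38.6
finger_force: 61.0
```

Request:
nudge_tcp([
  {},
  {},
  {},
  {},
  {},
  {},
  {"sz": -0.2},
  {"sz": -0.35},
  {"sz": -0.35},
  {"sz": -0.35},
  {"sz": -0.35},
  {},
], jaw=80)

```text
time_s: 20.53
ee_pos: [579.1, -60.5, 228.5]
eef_rot: [[0.999, 0.053, 0.012], [0.053, -0.999, -0.001], [0.012, 0.002, -1.0]]
force: [1.3, 0.2, -0.4]
grip_width: 80.0
finger_force: 0.0
```

Request:
nudge_tcp([
  {"sx": -0.1, "sz": -0.05},
  {"sx": -0.2},
  {"sx": -0.2},
  {},
  {},
  {},
])

```text
time_s: 21.03
ee_pos: [524.9, -63.7, 225.6]
eef_rot: [[0.999, 0.052, -0.001], [0.052, -0.999, -0.0], [-0.001, -0.0, -1.0]]
force: [0.3, 1.0, 0.5]
grip_width: 80.2
finger_force: 0.0
```

Run:
```python
from h import *
i,*g=cam('wrist'); cv2.imwrite('pics/w9.png',i); s=manip.get_state(); p=np.array(s['ee_pos']); print(p)
for ce,e,a,c in blobs(i,(2,110,125),(17,255,255),500,(200,440,20,300)):
    print('spec',np.round(e[0],1),np.round(e[1],1),a,np.round(cast(*g,e[0],113),1))
```

```text
[525.33023535 -63.62972378 225.67787443]
spec [323.5 130. ] [51.8 53.2] 2097.5 [575.1 -61.1 113. ]
```

View pics/w9.png

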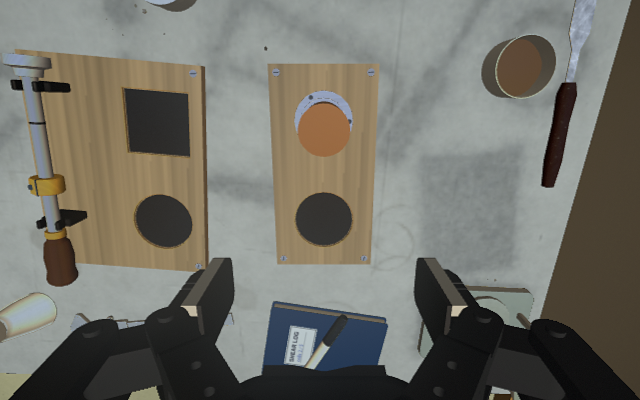

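The specimen stands upright at (575.1,−61.1), with the stone under it. Now the lidded tin: I'll hover and measure it.

In the tool's units: -24.5 mm is -0.245, 24 mm is 0.24.

Request:
nudge_tcp([
  {"sx": 0.24, "sy": -0.245},
  {"sx": 0.24, "sy": -0.245},
  {"sx": 0.24, "sy": -0.245},
  {"sx": 0.24, "sy": -0.245, "sz": 0.05},
  {"sx": 0.24, "sy": -0.245, "sz": 0.05},
  {"sx": 0.23, "sy": -0.245, "sz": 0.1},
  {},
  {},
  {},
], jaw=85)

```text
time_s: 21.83
ee_pos: [660.3, 90.6, 205.1]
eef_rot: [[0.999, 0.053, -0.001], [0.053, -0.999, -0.0], [-0.001, 0.0, -1.0]]
force: [0.4, 0.4, 0.3]
grip_width: 84.9
finger_force: 0.0
```

Create m6.py:
```python
from h import *
import sys
z=float(sys.argv[1]); lo=eval(sys.argv[2]); hi=eval(sys.argv[3])
i,*g=cam('wrist'); cv2.imwrite('pics/w10.png',i); s=manip.get_state(); p=np.array(s['ee_pos']); print(np.round(p,1))
for ce,e,a,c in blobs(i,lo,hi,800,(150,490,10,290)):
    X=cast(*g,e[0],z); d=(np.array(g[2]).T@(X-g[1]))[2]; print(np.round(e[0],1),np.round(e[1],1),'mm',np.round(np.array(e[1])*-d/337,1),'fill',round(a/(np.pi/4*e[1][0]*e[1][1]),2),np.round(X,1),'tool',tool(X-p))
```

```bash
python3 m6.py 35 '(0,0,185)' '(180,60,255)'
```

```text
[660.2  89.7 205.7]
[327.4 137.4] [60.6 60.9] mm [55.6 55.9] fill 0.97 [698.  89.  35.] tool [ 37.8   2.6 170.6]
```

In the tool's units: 37 mm is 0.37, 35 mm is 0.35.

Request:
nudge_tcp([
  {"sx": 0.37, "sy": 0.025},
  {},
  {"sz": 0.35},
  {"sz": 0.35},
  {"sz": 0.35},
  {"sz": 0.35},
  {"sz": 0.3},
  {"sz": 0.2},
  {"sz": 0.09},
  {},
  {},
  {},
])

```text
time_s: 22.88
ee_pos: [698.9, 90.1, 9.3]
eef_rot: [[0.999, 0.052, 0.003], [0.052, -0.999, 0.001], [0.003, -0.0, -1.0]]
force: [-0.1, -0.4, -0.2]
grip_width: 84.6
finger_force: 0.0
```

Request:
nudge_tcp([
  {},
  {},
  {},
  {},
  {},
  {},
  {},
], jaw=48)

```text
time_s: 23.47
ee_pos: [698.5, 90.5, 9.1]
eef_rot: [[0.999, 0.053, 0.003], [0.053, -0.999, 0.0], [0.003, -0.0, -1.0]]
force: [-1.4, -0.3, 6.4]
grip_width: 53.8
finger_force: 63.7
```

In the tool's units: -35 mm is -0.35, -15 mm is -0.15, -7 degrees is -0.7.

Request:
nudge_tcp([
  {"sz": -0.15},
  {"sz": -0.35},
  {"sz": -0.35},
  {"sz": -0.35},
  {"sz": -0.35},
  {"sz": -0.3},
  {"wz": -0.6},
  {"wz": -0.7},
  {"wz": -0.7},
  {"wz": -0.7},
  {"wz": -0.7},
  {"wz": -0.7},
])

```text
time_s: 24.47
ee_pos: [697.2, 90.1, 193.3]
eef_rot: [[0.715, 0.699, 0.001], [0.699, -0.715, -0.0], [0.0, 0.001, -1.0]]
force: [-0.0, 0.2, -0.7]
grip_width: 53.5
finger_force: 63.3
```

Request:
nudge_tcp([
  {"wz": -0.4},
  {},
  {},
  {},
])

```text
time_s: 24.8
ee_pos: [697.3, 90.1, 192.6]
eef_rot: [[0.671, 0.742, 0.0], [0.742, -0.671, -0.0], [0.0, 0.0, -1.0]]
force: [-0.6, 0.3, -1.7]
grip_width: 53.6
finger_force: 63.2
```

Run:
```python
from h import *
print(tool(np.array([430,-100,170])-manip.get_state()['ee_pos']))
```

```text
[-320.3  -70.8   22.6]
```

Request:
nudge_tcp([
  {"sx": -0.36, "sy": -0.08, "sz": 0.01},
  {"sx": -0.36, "sy": -0.08, "sz": 0.01},
  {"sx": -0.36, "sy": -0.08, "sz": 0.01},
  {"sx": -0.36, "sy": -0.08, "sz": 0.01},
  {"sx": -0.36, "sy": -0.08, "sz": 0.01},
  {"sx": -0.36, "sy": -0.08, "sz": 0.01},
  {"sx": -0.36, "sy": -0.08, "sz": 0.01},
  {"sx": -0.36, "sy": -0.08, "sz": 0.01},
  {"sx": -0.3, "sy": -0.06, "sz": 0.01},
  {},
  {},
  {},
])

```text
time_s: 25.8
ee_pos: [433.5, -99.1, 183.8]
eef_rot: [[0.67, 0.743, 0.002], [0.743, -0.67, -0.0], [0.001, 0.002, -1.0]]
force: [0.7, -0.0, -0.6]
grip_width: 53.7
finger_force: 63.3
```

```bash
python3 m6.py 10 '(0,0,0)' '(180,255,75)'
```

```text
[433.9 -98.6 183.7]
[325. 128.] [68.2 70. ] mm [62.8 64.4] fill 0.98 [465.3 -65.7  10. ] tool [ 45.2   1.2 173.8]
[434.2  27.8] [58.5 71.6] mm [49.6 60.6] fill 0.52 [589.9 -65.7  10. ] tool [128.5  93.7 174. ]
```

Request:
nudge_tcp([
  {"sx": 0.25, "sy": 0.01},
  {"sx": 0.2, "sy": 0.004},
  {"sz": 0.2},
  {"sz": 0.35},
  {"sz": 0.35},
  {"sz": 0.35},
  {"sz": 0.2},
  {"sz": 0.05},
  {},
  {},
  {},
])

```text
time_s: 26.77
ee_pos: [465.4, -66.4, 34.5]
eef_rot: [[0.669, 0.744, 0.003], [0.744, -0.669, -0.0], [0.002, 0.002, -1.0]]
force: [-0.5, -1.4, -1.5]
grip_width: 53.6
finger_force: 63.3
```

Request:
nudge_tcp([
  {"sz": 0.05},
  {"sz": 0.05},
  {"sz": 0.03},
  {"sz": 0.02},
  {"sz": 0.02},
  {"sz": 0.005},
  {},
  {},
  {},
])

```text
time_s: 27.52
ee_pos: [463.6, -67.1, 16.9]
eef_rot: [[0.669, 0.743, -0.0], [0.743, -0.669, -0.002], [-0.002, 0.001, -1.0]]
force: [-6.7, -0.5, 22.1]
grip_width: 54.0
finger_force: 65.7
```

In the tool's units: -35 mm is -0.35, -30 mm is -0.3.

Request:
nudge_tcp([
  {"sz": -0.008},
  {},
  {},
  {},
  {},
  {"sz": -0.15},
  {"sz": -0.35},
  {"sz": -0.35},
  {"sz": -0.35},
  {"sz": -0.35},
  {"sx": -0.3, "sz": -0.35},
  {},
], jaw=82)

```text
time_s: 28.52
ee_pos: [446.5, -90.4, 207.8]
eef_rot: [[0.672, 0.741, 0.006], [0.741, -0.672, -0.005], [0.001, 0.008, -1.0]]
force: [0.3, -1.1, -1.3]
grip_width: 81.8
finger_force: 0.0
```

Request:
nudge_tcp([
  {},
  {},
  {},
])

```text
time_s: 28.77
ee_pos: [445.0, -86.4, 201.9]
eef_rot: [[0.668, 0.744, -0.002], [0.744, -0.668, 0.001], [-0.001, -0.002, -1.0]]
force: [-0.3, 0.0, -1.0]
grip_width: 81.9
finger_force: 0.0
```

Run:
```python
from h import *
i,*g=cam('wrist'); cv2.imwrite('pics/w11.png',i); s=manip.get_state(); p=np.array(s['ee_pos']); print(p,np.round(s['joints'],0))
for n,lo,hi,z in [('tin',(0,0,185),(180,60,255),43),('spec',(2,110,125),(17,255,255),113)]:
  for ce,e,a,c in blobs(i,lo,hi,500,(150,550,5,290)):
    X=cast(*g,e[0],z); d=-(g[2].T@(X-g[1]))[2]; print(n,np.round(e[0],1),np.round(np.array(e[1])*d/337,1),round(a/(np.pi/4*e[1][0]*e[1][1]),2),np.round(X,1))
```

```text
[445.02804485 -86.21823965 201.77675924] [ 45.  14. -47. 118.  12.  54. -50.]
tin [325.2 151.4] [55.4 55.8] 0.98 [463.4 -67.2  43. ]
spec [451.1  43.6] [38.  43.4] 0.98 [574.9 -60.7 113. ]
```

The tin is seated at (463.4,−67.2) and the specimen hasn't moved. Kit 1 is done, so next is the mould.

Request:
nudge_tcp([
  {"wz": 0.7},
  {"wz": 0.7},
  {"wz": 0.7},
  {"wz": 0.7},
  {"wz": 0.7},
  {"wz": 0.7},
  {"wz": 0.3},
  {"sx": 0.1, "sy": -0.37, "sz": -0.09},
  {"sx": 0.1, "sy": -0.37, "sz": -0.09},
  {"sx": 0.1, "sy": -0.37, "sz": -0.09},
  {"sx": 0.1, "sy": -0.37, "sz": -0.09},
  {"sx": 0.1, "sy": -0.37, "sz": -0.09},
], jaw=85)

```text
time_s: 29.82
ee_pos: [485.3, 102.9, 247.3]
eef_rot: [[0.999, 0.054, -0.002], [0.054, -0.999, 0.0], [-0.002, -0.0, -1.0]]
force: [-0.6, -0.1, 0.3]
grip_width: 84.9
finger_force: 0.0
```

Request:
nudge_tcp([
  {"sx": 0.1, "sy": -0.37, "sz": -0.09},
  {"sx": 0.1, "sy": -0.37, "sz": -0.09},
  {"sx": 0.1, "sy": -0.37, "sz": -0.09},
  {"sx": 0.1, "sy": -0.37, "sz": -0.09},
  {"sx": 0.1, "sy": -0.37, "sz": -0.09},
  {"sx": 0.08, "sy": -0.37, "sz": -0.05},
  {},
  {},
  {},
  {},
])

```text
time_s: 30.65
ee_pos: [532.0, 323.7, 296.7]
eef_rot: [[0.999, 0.052, -0.002], [0.052, -0.999, -0.002], [-0.002, 0.002, -1.0]]
force: [0.3, -0.9, -0.3]
grip_width: 85.0
finger_force: 0.0
```

Run:
```python
from h import *
i,*g=cam('wrist'); cv2.imwrite('pics/w12.png',i); np.savez('w12.npz',K=g[0],P=g[1],R=g[2]); u=[proj(*g,[582,336,z]) for z in (0,100)]; print(u)
x=int(u[1][0]);y=int(u[1][1]); cv2.imwrite('pics/w12z.png',cv2.resize(i[max(0,y-80):y+110,x-95:x+95],None,fx=3,fy=3,interpolation=cv2.INTER_CUBIC)); print(x-95,max(0,y-80))
```

```text
[(np.float64(315.5893584170567), np.float64(114.42781066738468)), (np.float64(313.39486607529653), np.float64(120.60890694249323))]
218 40
```

View pics/w12z.png

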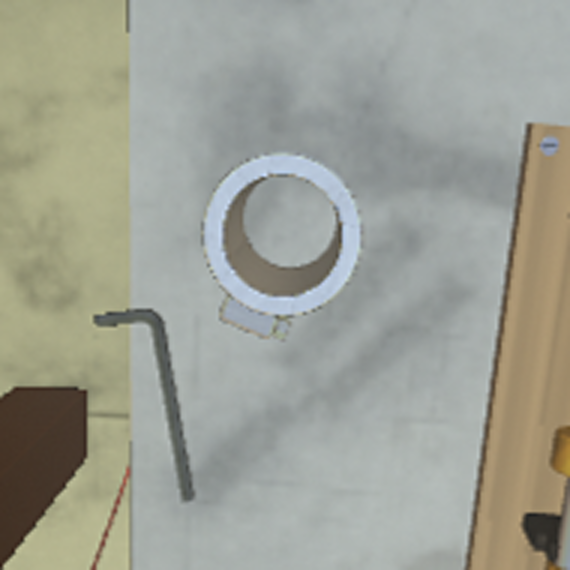

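The picture shows the mould rim centred at zoomed (282,235), with its clamp block at (250,320), lower left and tilted about 20°. I'll measure that angle numerically.

Create m7.py:
```python
from h import *
i=cv2.imread('pics/w12.png'); d=np.load('w12.npz'); g=d['K'],d['P'],d['R']
k=6; z=cv2.resize(i[70:170,265:365],None,fx=k,fy=k,interpolation=cv2.INTER_CUBIC)
hsv=cv2.cvtColor(z,cv2.COLOR_BGR2HSV); m=cv2.inRange(hsv,(100,25,120),(135,255,255))
m=cv2.morphologyEx(m,cv2.MORPH_OPEN,np.ones((7,7)))
cs=sorted(cv2.findContours(m,0,1)[0],key=cv2.contourArea)[::-1][:4]
for c in cs: print(cv2.contourArea(c),cv2.boundingRect(c),cv2.minAreaRect(c))
c=cs[0][:,0,:].astype(np.float32); 
# robust circle: upper half points
up=c[c[:,1]<c[:,1].min()+np.ptp(c[:,0])*0.62]; e=cv2.fitEllipse(up); print('ell',e)
ctr=np.array(e[0])/k+[265-.42,70-.42]; X=cast(*g,ctr,100); print('rim',ctr,X, 'diam', np.array(e[1])/k*(-(g[2].T@(X-g[1]))[2])/337)
yy,xx=np.nonzero(m); r=np.hypot(xx-e[0][0],yy-e[0][1]); s=(r>max(e[1])/2+4)&(yy>e[0][1])
pts=np.c_[xx[s],yy[s]].astype(np.float32); print(len(pts),'block',cv2.minAreaRect(pts), pts.mean(0)-e[0])
_,_,v=np.linalg.svd(pts-pts.mean(0),full_matrices=False); print('pca',np.degrees(np.arctan2(v[0][1],v[0][0])))
print('hsv',hsv[int(e[0][1]+150):int(e[0][1]+210):12,int(e[0][0]-65)].tolist())
```

```bash
python3 m7.py
```

```text
76303.5 (127, 131, 312, 318) ((283.42767333984375, 288.2332458496094), (313.7364501953125, 313.12542724609375), 39.61069107055664)
2979.5 (170, 421, 94, 67) ((215.97161865234375, 453.56500244140625), (95.09171295166016, 37.303524017333984), 23.58702850341797)
55.5 (280, 473, 9, 8) ((284.0, 476.5), (7.0, 8.0), 90.0)
ell ((282.58233642578125, 288.2450866699219), (307.93023681640625, 315.4055480957031), 178.8028564453125)
rim [311.67705607 117.62084778] [584.76526463 337.7982928  100.        ] diam [50.20414485 51.42290016]
3169 block ((229.27969360351562, 459.37554931640625), (124.1342544555664, 37.303524017333984), 23.58702850341797) [-65.45233154 167.06921387]
pca 23.0879
hsv [[103, 15, 155], [106, 31, 181], [104, 33, 180], [106, 19, 171], [34, 12, 165]]
```

Block edges give 23.6° and the radial direction gives 21°, so I'll take 22°. That makes the mould's own yaw about −19°. I'll rotate the tool to match.

Request:
nudge_tcp([
  {"sz": 0.1, "wz": 0.7},
  {"sz": 0.1, "wz": 0.7},
  {"sz": 0.1, "wz": 0.7},
  {"sz": 0.1, "wz": 0.1},
  {},
  {},
  {},
])

```text
time_s: 31.28
ee_pos: [532.3, 324.9, 258.5]
eef_rot: [[0.946, -0.324, 0.0], [-0.324, -0.946, 0.0], [0.0, -0.0, -1.0]]
force: [0.7, 0.6, 0.2]
grip_width: 84.8
finger_force: 0.0
```

Run:
```python
from h import *
p=manip.get_state()['ee_pos']; print(tool(np.array([584.8,337.8,46])-p))
```

```bash
python3 m6.py 100 '(100,22,120)' '(135,255,255)'
```

```text
[ 45.4 -29.1 212.5]
[532.3 325.1 258.7]
[290.5 133. ] [56.4 65.4] mm [49.6 57.5] fill 0.91 [582.6 338.4 100. ] tool [ 43.2 -28.7 158.7]
```

In the tool's units: 30 mm is 0.3, -20 mm is -0.2.

Request:
nudge_tcp([
  {"sx": 0.3, "sy": -0.2},
  {"sx": 0.15, "sy": -0.09},
  {},
  {},
])

```text
time_s: 31.67
ee_pos: [584.7, 337.9, 258.0]
eef_rot: [[0.946, -0.325, -0.0], [-0.325, -0.946, 0.001], [-0.0, -0.001, -1.0]]
force: [0.0, 0.4, -0.1]
grip_width: 84.9
finger_force: 0.0
```

Run:
```python
from h import *
i,*g=cam('wrist'); s=manip.get_state(); p=np.array(s['ee_pos']); print(p)
u=proj(*g,[584.8,337.8,100]); x0,y0=int(u[0])-50,int(u[1])-50; k=6
z=cv2.resize(i[y0:y0+115,x0:x0+100],None,fx=k,fy=k,interpolation=cv2.INTER_CUBIC); cv2.imwrite('pics/w13z.png',z)
hsv=cv2.cvtColor(z,cv2.COLOR_BGR2HSV); m=cv2.morphologyEx(cv2.inRange(hsv,(100,25,120),(135,255,255)),cv2.MORPH_OPEN,np.ones((7,7)))
cs=sorted(cv2.findContours(m,0,1)[0],key=cv2.contourArea)[::-1][:3]
for c in cs: print(cv2.contourArea(c),cv2.minAreaRect(c))
c=cs[0][:,0,:].astype(np.float32); up=c[c[:,1]<c[:,1].min()+np.ptp(c[:,0])*0.6]; e=cv2.fitEllipse(up)
X=cast(*g,np.array(e[0])/k+[x0-.42,y0-.42],100); d=-(g[2].T@(X-g[1]))[2]; print(e,X,np.array(e[1])/k*d/337,'tool',tool(X-p))
```

```text
[583.7422138  338.13464283 258.19919773]
82660.5 ((308.7921142578125, 303.6265869140625), (323.6803894042969, 322.9649353027344), 47.147586822509766)
82.5 ((378.0, 461.5), (7.0, 12.0), 90.0)
((307.90032958984375, 303.72955322265625), (316.16156005859375, 326.59405517578125), 85.00870513916016) [585.0086871  337.45634092 100.        ] [48.29151381 49.88500601] tool [  1.5   0.3 158.2]
```

Request:
nudge_tcp([
  {"sx": 0.01, "sz": 0.35},
  {"sz": 0.35},
  {"sz": 0.35},
  {"sz": 0.35},
  {"sz": 0.35},
  {"sz": 0.25},
  {"sz": 0.13},
  {},
  {},
  {},
])

```text
time_s: 32.55
ee_pos: [585.9, 338.8, 47.4]
eef_rot: [[0.946, -0.325, 0.003], [-0.325, -0.946, 0.002], [0.002, -0.003, -1.0]]
force: [0.4, 0.1, -0.1]
grip_width: 85.1
finger_force: 0.0
```

Request:
nudge_tcp([
  {},
  {},
  {},
  {},
  {},
  {},
  {},
], jaw=45)

```text
time_s: 33.13
ee_pos: [585.7, 337.8, 46.7]
eef_rot: [[0.946, -0.326, 0.002], [-0.326, -0.946, 0.001], [0.001, -0.001, -1.0]]
force: [-0.8, -1.0, 5.6]
grip_width: 50.8
finger_force: 61.4
```

In the tool's units: -5 mm is -0.05, -35 mm is -0.35, -6 degrees is -0.6.

Request:
nudge_tcp([
  {"sz": -0.05},
  {"sz": -0.2},
  {"sz": -0.35},
  {"sz": -0.35},
  {"sz": -0.35},
  {"wz": -0.6},
  {"wz": -0.6},
  {"wz": -0.52},
  {},
  {},
  {},
])

```text
time_s: 34.05
ee_pos: [584.7, 337.3, 174.7]
eef_rot: [[0.999, -0.034, -0.001], [-0.034, -0.999, -0.0], [-0.001, 0.0, -1.0]]
force: [0.5, -0.7, -3.5]
grip_width: 50.6
finger_force: 63.4
```

Request:
nudge_tcp([
  {"sy": 0.1},
  {"sx": -0.016, "sy": 0.3},
  {"sx": -0.016, "sy": 0.3},
  {"sx": -0.016, "sy": 0.3},
  {"sx": -0.016, "sy": 0.3},
  {"sx": -0.016, "sy": 0.3},
  {"sx": -0.015, "sy": 0.3},
  {"sx": -0.015, "sy": 0.25},
  {"sy": 0.12},
  {},
  {},
  {},
])

```text
time_s: 35.05
ee_pos: [566.9, 112.6, 175.4]
eef_rot: [[1.0, -0.03, 0.001], [-0.03, -1.0, 0.001], [0.001, -0.001, -1.0]]
force: [-0.9, 1.0, -2.6]
grip_width: 50.8
finger_force: 63.7
```

In the tool's units: 30 mm is 0.3, 25 mm is 0.25.

Request:
nudge_tcp([
  {"sx": 0.005, "sy": 0.012, "sz": 0.2},
  {"sz": 0.3},
  {"sz": 0.25},
  {"sz": 0.15},
  {"sz": 0.1},
  {"sz": 0.05},
  {"sz": 0.03},
  {},
  {},
  {},
  {},
])

```text
time_s: 35.97
ee_pos: [568.0, 109.9, 67.9]
eef_rot: [[1.0, -0.031, 0.002], [-0.031, -1.0, 0.0], [0.002, -0.0, -1.0]]
force: [-0.5, -0.6, -3.1]
grip_width: 51.0
finger_force: 63.7
```

Request:
nudge_tcp([
  {"sy": -0.01, "sz": 0.04},
  {"sz": 0.04},
  {"sz": 0.02},
  {"sz": 0.015},
  {"sz": 0.01},
  {"sz": 0.008},
  {},
  {},
  {},
])

```text
time_s: 36.72
ee_pos: [567.3, 110.7, 54.6]
eef_rot: [[1.0, -0.031, -0.0], [-0.031, -1.0, -0.001], [-0.0, 0.001, -1.0]]
force: [-3.5, -1.0, 6.9]
grip_width: 50.8
finger_force: 64.8
```

Request:
nudge_tcp([
  {},
  {},
  {},
  {},
  {},
  {"sz": -0.2},
  {"sz": -0.35},
  {"sz": -0.35},
  {"sz": -0.35},
  {"sz": -0.35},
  {"sx": -0.2, "sz": -0.3},
  {"sx": -0.3},
], jaw=82)

```text
time_s: 37.72
ee_pos: [521.8, 114.1, 249.7]
eef_rot: [[0.999, -0.033, 0.011], [-0.033, -0.999, 0.004], [0.011, -0.004, -1.0]]
force: [0.7, 0.8, 0.7]
grip_width: 82.2
finger_force: 0.0
```

Request:
nudge_tcp([
  {},
  {},
  {},
])

```text
time_s: 37.97
ee_pos: [517.6, 111.9, 243.5]
eef_rot: [[1.0, -0.031, 0.0], [-0.031, -1.0, -0.001], [0.0, 0.001, -1.0]]
force: [1.2, -0.5, -0.3]
grip_width: 82.6
finger_force: 0.0
```

Run:
```python
from h import *
i,*g=cam('wrist'); cv2.imwrite('pics/w14.png',i); s=manip.get_state(); p=np.array(s['ee_pos']); print(p)
u=proj(*g,[568,111,108]); x0,y0=int(u[0])-50,int(u[1])-50; k=6
z=cv2.resize(i[y0:y0+115,x0:x0+100],None,fx=k,fy=k,interpolation=cv2.INTER_CUBIC)
hsv=cv2.cvtColor(z,cv2.COLOR_BGR2HSV); m=cv2.morphologyEx(cv2.inRange(hsv,(100,25,120),(135,255,255)),cv2.MORPH_OPEN,np.ones((7,7)))
cs=sorted(cv2.findContours(m,0,1)[0],key=cv2.contourArea)[::-1][:3]
for c in cs: print(cv2.contourArea(c),cv2.minAreaRect(c))
c=cs[0][:,0,:].astype(np.float32); up=c[c[:,1]<c[:,1].min()+np.ptp(c[:,0])*0.6]; e=cv2.fitEllipse(up)
X=cast(*g,np.array(e[0])/k+[x0-.42,y0-.42],108); d=-(g[2].T@(X-g[1]))[2]; print(e,X,np.array(e[1])/k*d/337)
m2=cv2.inRange(hsv,(0,0,0),(180,255,80)); cv2.imwrite('pics/w14z.png',z)
for ce,e,a,c in blobs(i,(0,0,0),(180,255,75),300,(150,490,5,290)): print('dark',np.round(e[0],1),a,np.round(cast(*g,e[0],10),1),cv2.minAreaRect(c))
```

```text
[517.86259475 111.92191793 243.27734077]
109661.5 ((312.5, 314.0), (376.0, 371.0), 90.0)
3673.5 ((305.52606201171875, 524.000244140625), (110.87940216064453, 39.02913284301758), 0.5968093872070312)
111.0 ((390.5, 521.0), (8.0, 15.0), 90.0)
((312.2503967285156, 311.9649658203125), (370.5981750488281, 373.37091064453125), 7.177730560302734) [566.8170184  110.21725835 108.        ] [50.00561611 50.37974734]
dark [322.6 216.9] 2015.0 [454.3 115.   10. ] ((322.0, 217.5), (49.0, 52.0), 90.0)
dark [476.2 202.5] 407.5 [466.6 -65.4  10. ] ((470.2627258300781, 196.72262573242188), (31.17776107788086, 56.47148513793945), 43.451839447021484)
dark [323.8 121.4] 933.0 [565.  110.1  10. ] ((323.5, 121.5), (33.0, 35.0), 90.0)
```

View pics/w14.png

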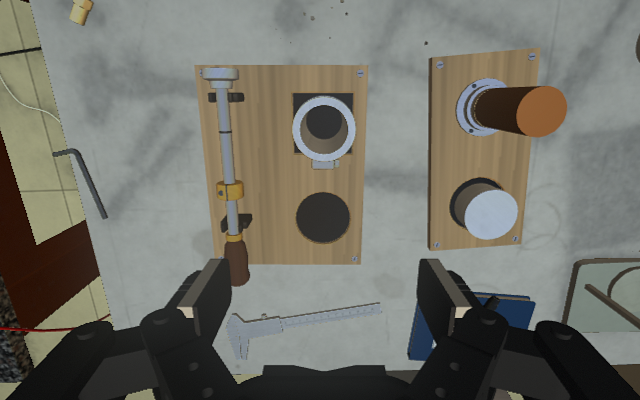

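The mould stands square in its pocket (block angle 0.6°). The collar is at (230,190), the line at (226,132), and the round pocket is at (454.3,115.0). Now the open tin, approached at yaw 90° so the fingers stay clear of the spatula.

Request:
nudge_tcp([
  {"sx": 0.114, "sy": 0.38},
  {"sx": 0.114, "sy": 0.38},
  {"sx": 0.114, "sy": 0.38},
  {"sx": 0.114, "sy": 0.38},
  {"sx": 0.114, "sy": 0.38},
  {"sx": 0.114, "sy": 0.38},
  {"sx": 0.114, "sy": 0.38},
  {"sx": 0.114, "sy": 0.38},
  {"sx": 0.114, "sy": 0.38},
  {"sx": 0.114, "sy": 0.38},
  {"wz": -0.7},
  {"wz": -0.7},
], jaw=85)

```text
time_s: 39.02
ee_pos: [619.4, -275.6, 241.4]
eef_rot: [[0.978, 0.211, -0.002], [0.211, -0.978, 0.0], [-0.002, -0.001, -1.0]]
force: [0.5, 0.3, -1.4]
grip_width: 85.1
finger_force: 0.0
```

Request:
nudge_tcp([
  {"sz": 0.04, "wz": -0.7},
  {"sz": 0.04, "wz": -0.7},
  {"sz": 0.04, "wz": -0.7},
  {"sz": 0.04, "wz": -0.7},
  {"sz": 0.04, "wz": -0.7},
  {"sz": 0.04, "wz": -0.7},
  {"sz": 0.04, "wz": -0.7},
  {"wz": -0.7},
  {"wz": -0.7},
  {"wz": -0.7},
  {"wz": -0.7},
  {},
])

```text
time_s: 40.02
ee_pos: [619.6, -271.8, 214.0]
eef_rot: [[0.011, 1.0, -0.001], [1.0, -0.011, 0.002], [0.002, -0.001, -1.0]]
force: [0.5, -0.1, 0.6]
grip_width: 85.1
finger_force: 0.0
```

Request:
nudge_tcp([
  {},
  {},
])

```text
time_s: 40.18
ee_pos: [619.6, -271.3, 214.9]
eef_rot: [[0.018, 1.0, -0.001], [1.0, -0.018, 0.001], [0.001, -0.001, -1.0]]
force: [0.7, -0.4, -0.6]
grip_width: 84.9
finger_force: 0.0
```

```bash
python3 m6.py 31 '(0,60,40)' '(16,255,175)'
```

```text
[ 619.6 -271.2  215.2]
[338.8 145.6] [49.8 51.5] mm [48.  49.7] fill 0.97 [ 634.1 -242.9   31. ] tool [ 28.4  14.1 184.2]
```

Request:
nudge_tcp([
  {"sx": 0.28, "sy": 0.14},
  {},
  {"sz": 0.35},
  {"sz": 0.35},
  {"sz": 0.35},
  {"sz": 0.35},
  {"sz": 0.35},
  {"sz": 0.2},
  {"sz": 0.12},
  {},
  {},
  {},
])

```text
time_s: 41.23
ee_pos: [635.4, -243.2, 10.7]
eef_rot: [[0.014, 1.0, 0.003], [1.0, -0.014, -0.001], [-0.001, 0.003, -1.0]]
force: [-0.5, -0.6, 0.9]
grip_width: 85.1
finger_force: 0.0
```

Request:
nudge_tcp([
  {},
  {},
  {},
  {},
  {},
  {},
  {},
], jaw=48)

```text
time_s: 41.82
ee_pos: [634.9, -243.5, 10.6]
eef_rot: [[0.014, 1.0, 0.002], [1.0, -0.014, -0.001], [-0.001, 0.002, -1.0]]
force: [-0.3, 0.3, 7.3]
grip_width: 52.8
finger_force: 63.6
```

In the tool's units: 31 mm is 0.31, 20 mm is 0.2.

Request:
nudge_tcp([
  {"sz": -0.1},
  {"sz": -0.3},
  {"sz": -0.35},
  {"sz": -0.35},
  {"sz": -0.35},
  {"sz": -0.35},
  {"sz": -0.15},
  {"sx": 0.2, "sy": -0.12},
  {"sx": 0.31, "sy": -0.185},
  {"sx": 0.31, "sy": -0.185},
  {"sx": 0.31, "sy": -0.185},
  {"sx": 0.31, "sy": -0.185},
])

```text
time_s: 42.82
ee_pos: [548.3, -96.8, 203.5]
eef_rot: [[0.014, 1.0, -0.001], [1.0, -0.014, -0.0], [-0.0, -0.001, -1.0]]
force: [1.6, 0.7, -0.8]
grip_width: 53.1
finger_force: 63.2
```

Request:
nudge_tcp([
  {"sx": 0.31, "sy": -0.185},
  {"sx": 0.31, "sy": -0.185},
  {"sx": 0.31, "sy": -0.185},
  {"sx": 0.31, "sy": -0.185},
  {"sx": 0.25, "sy": -0.15},
  {"sx": 0.18, "sy": -0.1},
  {},
  {},
  {},
])

```text
time_s: 43.57
ee_pos: [453.3, 69.5, 203.6]
eef_rot: [[0.014, 1.0, 0.0], [1.0, -0.014, -0.001], [-0.001, 0.0, -1.0]]
force: [0.9, 0.2, -1.6]
grip_width: 53.0
finger_force: 63.2
```

```bash
python3 m6.py 10 '(0,0,0)' '(180,255,75)'
```

```text
[453.5  69.2 203.6]
[432.8 124.3] [72.9 92.9] mm [71.1 90.6] fill 0.23 [559.9 115.7  10. ] tool [ 48.2 105.7 193.5]
[322.9 125.2] [64.1 65.9] mm [62.6 64.4] fill 0.98 [452.8 116.3  10. ] tool [ 47.1  -1.4 193.5]
```

In the tool's units: 8 mm is 0.08, -1 mm is -0.01.

Request:
nudge_tcp([
  {"sx": 0.26, "sy": -0.01},
  {"sx": 0.204},
  {"sz": 0.3},
  {"sz": 0.35},
  {"sz": 0.35},
  {"sz": 0.35},
  {"sz": 0.25},
  {"sz": 0.08},
  {},
  {},
  {},
])

```text
time_s: 44.53
ee_pos: [454.2, 117.0, 37.1]
eef_rot: [[0.015, 1.0, 0.002], [1.0, -0.015, 0.001], [0.001, 0.002, -1.0]]
force: [-0.6, 0.3, -0.9]
grip_width: 52.6
finger_force: 63.3
```

In the tool's units: 5 mm is 0.05, 3 mm is 0.03.

Request:
nudge_tcp([
  {"sx": -0.008, "sy": -0.008, "sz": 0.05},
  {"sz": 0.05},
  {"sz": 0.03},
  {"sz": 0.02},
  {"sz": 0.015},
  {"sz": 0.005},
  {},
  {},
  {},
])

```text
time_s: 45.28
ee_pos: [452.1, 116.0, 18.8]
eef_rot: [[0.014, 1.0, 0.0], [1.0, -0.014, 0.0], [0.0, 0.0, -1.0]]
force: [-0.1, -1.3, -0.9]
grip_width: 52.9
finger_force: 63.3
```

In the tool's units: 0.7 mm is 0.007, 0.5 mm is 0.005.

Request:
nudge_tcp([
  {"sy": 0.005, "sz": 0.007},
  {"sz": 0.005},
  {},
  {},
  {},
])

```text
time_s: 45.7
ee_pos: [452.3, 116.0, 18.4]
eef_rot: [[0.013, 1.0, 0.0], [1.0, -0.013, -0.001], [-0.001, 0.0, -1.0]]
force: [-4.6, -2.3, 15.7]
grip_width: 52.9
finger_force: 65.2
```

Seated. I'll release, rise, and turn back to board yaw for the collar (rz +92).

In the tool's units: -35 mm is -0.35, -25 mm is -0.25, 7 degrees is 0.7.

Request:
nudge_tcp([
  {"sz": -0.007},
  {},
  {},
  {},
  {"sz": -0.15},
  {"sz": -0.35},
  {"sz": -0.35},
  {"sz": -0.35},
  {"sz": -0.35},
  {"sz": -0.25},
  {"wz": 0.7},
  {"wz": 0.7},
], jaw=78)

```text
time_s: 46.7
ee_pos: [453.6, 116.0, 199.8]
eef_rot: [[0.261, 0.965, 0.003], [0.965, -0.261, 0.0], [0.001, 0.003, -1.0]]
force: [-0.6, 0.4, -1.1]
grip_width: 78.0
finger_force: 0.0
```

Request:
nudge_tcp([
  {"wz": 0.7},
  {"wz": 0.7},
  {"wz": 0.7},
  {"wz": 0.7},
  {"wz": 0.7},
  {"wz": 0.7},
  {"wz": 0.7},
  {"wz": 0.7},
  {"wz": 0.7},
  {"wz": 0.7},
  {"wz": 0.7},
  {},
], jaw=60)

```text
time_s: 47.7
ee_pos: [452.3, 115.9, 198.1]
eef_rot: [[0.999, -0.035, 0.0], [-0.035, -0.999, -0.0], [0.0, 0.0, -1.0]]
force: [-0.5, 0.1, 0.3]
grip_width: 60.0
finger_force: 0.0
```

Run:
```python
from h import *
s=manip.get_state(); print(s['ee_pos'],np.round(s['eef_rot'][:2],3).tolist(),tool(np.array([470,190,190])-s['ee_pos']))
```

```text
[452.34237708 115.91758633 198.1212151 ] [[0.999, -0.035, 0.0], [-0.035, -0.999, -0.0]] [ 15.  -74.7   8.1]
```

In the tool's units: -35 mm is -0.35, -30 mm is -0.3.

Request:
nudge_tcp([
  {"sy": -0.3},
  {"sy": -0.35},
  {"sy": -0.3},
  {},
  {},
  {},
], jaw=50)

```text
time_s: 48.2
ee_pos: [455.2, 210.3, 197.8]
eef_rot: [[1.0, -0.029, -0.001], [-0.029, -1.0, -0.001], [-0.001, 0.001, -1.0]]
force: [-0.1, -0.4, 0.6]
grip_width: 50.0
finger_force: 0.0
```

Create m8.py:
```python
from h import *
i,*g=cam('wrist'); cv2.imwrite('pics/w15.png',i); s=manip.get_state(); p=np.array(s['ee_pos']); print('tcp',np.round(p,1),'cam',np.round(g[1],1))
hsv=cv2.cvtColor(i,cv2.COLOR_BGR2HSV)
a=np.array([proj(*g,[510.9+t,211.3-.031*t,48]) for t in (-120,100)])  # rod top line
n=600; P=[a[0]+(a[1]-a[0])*k/n for k in range(n+1)]
print('px ends',np.round(a,1)); prev=None
out=[]
for k,q in enumerate(P):
    x,y=int(round(q[0])),int(round(q[1]))
    if 0<=x<640 and 0<=y<400:
        h=hsv[y,x]; cl='Y' if (12<h[0]<32 and h[1]>110) else 'K' if h[2]<75 else '.'
        X=cast(*g,q,48); out.append((round(X[0],1),cl))
r=[]; 
for x,cl in out:
    if not r or r[-1][0]!=cl: r.append([cl,x,x])
    r[-1][2]=x
print(r)
for ce,e,ar,c in blobs(i,(12,110,70),(32,255,255),150,(150,500,0,330)):
    print('brass',np.round(ce,1),ar,cv2.boundingRect(c),np.round(cast(*g,ce,54),1))
for ce,e,ar,c in blobs(i,(0,60,40),(16,255,175),600,(150,600,0,330)):
    print('brown',np.round(e[0],1),np.round(e[1],1),np.round(cast(*g,e[0],36),1))
```

```bash
python3 m8.py
```

```text
tcp [455.4 209.6 197.8] cam [531.5 208.  339.7]
px ends [[320.4 248.5]
 [320.3 -17. ]]
[['.', np.float64(390.9), np.float64(442.3)], ['Y', np.float64(442.7), np.float64(450.6)], ['.', np.float64(451.0), np.float64(507.0)], ['K', np.float64(507.3), np.float64(507.7)], ['.', np.float64(508.1), np.float64(560.3)], ['K', np.float64(560.6), np.float64(561.0)], ['.', np.float64(561.3), np.float64(599.7)]]
brass [410.6 192.1] 185.0 (401, 184, 24, 17) [446.2 133.6  54. ]
brass [329.  131.7] 272.5 (322, 121, 15, 22) [500.7 204.4  54. ]
brass [312.  131.7] 273.5 (305, 121, 15, 22) [501.2 218.5  54. ]
brown [320.3 222.6] [31.5 62.5] [412.6 214.6  36. ]
brown [425.1 177.2] [44.5 54.7] [454.7 116.2  36. ]
```

The line is at x=560.8. The collar spans rows 121–143 (mid x≈501, face x≈509). I'll descend over the collar.

The rows are not in the units I measure in: shifts go in units of 100 mm and turns go in units of 10 degrees. I convert before sending: 20 mm is 0.2, 5 mm is 0.05.

Request:
nudge_tcp([
  {"sx": 0.22, "sy": -0.014},
  {"sx": 0.227, "sy": -0.014},
  {"sz": 0.2},
  {"sz": 0.35},
  {"sz": 0.35},
  {"sz": 0.35},
  {"sz": 0.35},
  {"sz": 0.14},
  {"sz": 0.05},
  {},
  {},
  {},
], jaw=50)

```text
time_s: 49.25
ee_pos: [501.6, 212.8, 21.2]
eef_rot: [[1.0, -0.031, 0.003], [-0.031, -1.0, 0.001], [0.003, -0.001, -1.0]]
force: [0.0, -0.0, -0.4]
grip_width: 49.9
finger_force: 0.0
```

Request:
nudge_tcp([
  {},
  {},
  {},
  {},
  {},
  {},
], jaw=24)

```text
time_s: 49.75
ee_pos: [501.3, 211.9, 20.7]
eef_rot: [[1.0, -0.032, 0.002], [-0.032, -1.0, -0.001], [0.002, 0.001, -1.0]]
force: [-0.6, -2.0, 9.2]
grip_width: 25.7
finger_force: 57.8
```

In the tool's units: 5 mm is 0.05, 3 mm is 0.03.

Request:
nudge_tcp([
  {"sx": 0.03},
  {"sx": 0.05},
  {"sx": 0.05},
  {"sx": 0.05},
  {"sx": 0.05},
  {"sx": 0.05},
  {"sx": 0.05},
  {"sx": 0.05},
  {"sx": 0.02},
  {},
  {},
  {},
])

```text
time_s: 50.75
ee_pos: [541.7, 210.6, 20.8]
eef_rot: [[0.999, -0.032, 0.003], [-0.032, -0.999, -0.0], [0.003, 0.0, -1.0]]
force: [1.2, -2.0, 6.4]
grip_width: 25.3
finger_force: 57.8
```

Create m9.py:
```python
from h import *
i,*g=cam('wrist'); cv2.imwrite('pics/w16.png',i); s=manip.get_state(); p=np.array(s['ee_pos']); print('tcp',np.round(p,1))
hsv=cv2.cvtColor(i,cv2.COLOR_BGR2HSV)
for off in (-3,0,3):
    r=[]
    for x in np.arange(490,585,.25):
        q=proj(*g,[x,211.3-.031*(x-510.9)+off,48]); u,v=int(round(q[0])),int(round(q[1]))
        if 0<=u<640 and 0<=v<400:
            h=hsv[v,u]; cl='Y' if (12<h[0]<32 and h[1]>90) else 'K' if h[2]<75 else '.'
            if not r or r[-1][0]!=cl: r.append([cl,float(x),float(x)])
            r[-1][2]=float(x)
    print(off,[k for k in r if k[2]-k[1]>0.3 ])
```

```bash
python3 m9.py; python3 m8.py | grep -v px
```

```text
tcp [541.7 210.6  20.8]
-3 [['K', 490.0, 506.25], ['.', 506.5, 528.25], ['Y', 528.5, 549.25], ['.', 549.5, 560.25], ['K', 560.5, 562.25], ['.', 562.5, 584.75]]
0 [['K', 490.25, 505.75], ['.', 506.0, 543.5], ['K', 543.75, 548.75], ['.', 549.0, 560.25], ['K', 560.5, 562.0], ['.', 562.25, 584.75]]
3 [['K', 490.25, 506.25], ['.', 506.5, 528.5], ['Y', 528.75, 549.5], ['.', 549.75, 560.5], ['K', 560.75, 562.5], ['.', 562.75, 584.75]]
tcp [541.7 210.6  20.8] cam [617.4 208.  162.9]
 [323.7 115.3]]
[['K', np.float64(490.2), np.float64(505.8)], ['.', np.float64(506.2), np.float64(543.5)], ['K', np.float64(543.8), np.float64(548.9)], ['.', np.float64(549.2), np.float64(560.2)], ['K', np.float64(560.5), np.float64(562.0)], ['.', np.float64(562.3), np.float64(610.9)]]
brass [486.5 269.5] 343.5 (452, 267, 71, 6) [555.2 151.1  54. ]
brass [341.2 295.8] 1500.5 (326, 261, 31, 65) [545.9 203.8  54. ]
brass [306.8 295.7] 1505.5 (292, 261, 31, 65) [546.4 216.6  54. ]
```

In the tool's units: 3 mm is 0.03, 4 mm is 0.04.

Request:
nudge_tcp([
  {"sx": 0.04},
  {"sx": 0.04},
  {"sx": 0.03},
  {"sx": 0.013},
  {},
  {},
  {},
  {},
])

```text
time_s: 51.52
ee_pos: [553.7, 210.2, 20.8]
eef_rot: [[0.999, -0.032, 0.003], [-0.032, -1.0, -0.001], [0.003, 0.001, -1.0]]
force: [-0.5, -2.4, 6.8]
grip_width: 25.4
finger_force: 57.8
```

```bash
python3 m9.py
```

```text
tcp [553.7 210.2  20.8]
-3 [['K', 502.0, 518.0], ['.', 518.25, 539.75], ['Y', 540.0, 561.75], ['K', 562.0, 562.5], ['.', 562.75, 584.75]]
0 [['K', 502.25, 517.75], ['.', 518.0, 539.25], ['.', 540.0, 555.5], ['K', 555.75, 562.25], ['.', 562.5, 584.75]]
3 [['K', 502.25, 518.25], ['.', 518.5, 540.0], ['Y', 540.25, 561.75], ['K', 562.0, 562.75], ['.', 563.0, 584.75]]
```

The face meets the line at its centre: 561.4 against 561.3. I'll release, rise and check the final state.

In the tool's units: -35 mm is -0.35, -30 mm is -0.3.

Request:
nudge_tcp([
  {},
  {},
  {},
  {},
  {"sz": -0.15},
  {"sz": -0.35},
  {"sz": -0.35},
  {"sz": -0.35},
  {"sx": -0.2, "sz": -0.35},
  {"sx": -0.3, "sz": -0.3},
  {"sx": -0.2},
  {},
], jaw=50)

```text
time_s: 52.57
ee_pos: [479.9, 214.4, 206.6]
eef_rot: [[1.0, -0.027, 0.003], [-0.027, -1.0, -0.0], [0.003, 0.0, -1.0]]
force: [-0.6, -0.2, -1.1]
grip_width: 50.0
finger_force: 0.0
```

Request:
nudge_tcp([
  {},
  {},
  {},
])

```text
time_s: 52.82
ee_pos: [483.7, 212.3, 203.3]
eef_rot: [[0.999, -0.032, -0.001], [-0.032, -0.999, -0.0], [-0.001, 0.0, -1.0]]
force: [-0.2, -0.2, -0.1]
grip_width: 50.5
finger_force: 0.0
```

```bash
python3 m9.py; python3 m8.py | grep -E 'brass|brown'
```

Run:
```python
from h import *
i,*g=cam('top'); cv2.imwrite('pics/top1.png',i)
for n,lo,hi,z in [('spec',(2,110,110),(17,255,255),113),('tin',(0,0,185),(180,60,255),43)]:
  for ce,e,a,c in blobs(i,lo,hi,80,(250,470,130,260)): print(n,np.round(e[0],1),np.round(e[1],1),a,np.round(cast(*g,e[0],z),1))
```

```text
tcp [483.6 212.4 203.2]
-3 [['.', 490.0, 544.0], ['Y', 544.25, 561.25], ['.', 561.5, 584.75]]
0 [['.', 490.0, 560.5], ['K', 560.75, 561.25], ['.', 561.5, 584.75]]
3 [['.', 490.0, 544.25], ['Y', 544.5, 561.5], ['.', 561.75, 584.75]]
brass [410.9 214.8] 278.5 (401, 199, 23, 26) [450.9 133.3  54. ]
brass [332.1 101.8] 278.5 (325, 92, 16, 21) [552.9 203.1  54. ]
brass [315.6 102. ] 254.5 (309, 92, 14, 21) [553.2 216.8  54. ]
brown [324.1 247.9] [30.  58.9] [411.5 214.3  36. ]
brown [424.3 203.6] [40.8 52.3] [455.2 116.1  36. ]
spec [368.6 190.8] [15.5 15.8] 173.5 [574.2 -61.  113. ]
tin [367.4 237.3] [21.5 21.9] 349.5 [461.8 -67.9  43. ]
tin [342.2 190.3] [48.4 71.7] 1335.5 [583.7  -0.   43. ]
tin [347.9 234.6] [308.7 437. ] 45414.0 [467.5 -17.1  43. ]
```

```bash
python3 -c "
from rig import manip
print(manip.hand_in())"
```

```text
the job is handed in; nothing more can be done
None
```

Both kits are made up in the order asked and handed in at about 53 s: every item is in place by measurement, the collar face is within about 0.5 mm of the line, and the specimen stayed upright; the judge's result isn't known.

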